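Stand the support pillar, run the panel plate out over it and hold it

TASK

Stand the fallen support pillar upright in the middle of the small steel base plate, brass insert up, and let go of it. Then slide the panel plate outward along the riser, without lifting it off, until the fixing hole in its front end is centred over the pillar, and finish while still holding the plate there: level, resting on the riser, kept by you alone from tipping and clear of the pillar top. Do not let the plate tip on the way, do not knock the pillar over, and leave the other things on the bench where they are.

Things in the scene. Friction and masses are not known exactly. Their poses are not given: they have to be found in the camera images.
- riser: Fixed grey riser, an open bench-like stand: top 200 mm long (its own x) by 110 mm wide (its y), top surface 105 mm above the bench, standing on two cross walls. Origin on the bench under its middle. Its +x is the outward direction, in which the plate is to be slid.
- riser_edge (a point): Middle of the riser's outer top edge: riser x = +100 mm, 105 mm high.
- pad: Fixed thin steel base plate on the bench beyond the riser's outer edge, 80 x 80 x 3 mm, small dark screw heads in its corners. Origin under its middle, on the bench; its top is 3 mm higher. The pillar belongs on it.
- pillar: Support pillar, loose: black post with three grey bands, 50 x 50 mm square, 90 mm long, about 0.25 kg. Starts lying on a flat side. Origin at its middle, z from foot to head. Upright on the base plate its origin is 48 mm and its head 93 mm above the bench, 12 mm below the panel plate's underside.
- pillar_top (a point): Middle of the pillar's head face, where a round brass insert of 24 mm diameter is seen; body z = +45 mm.
- pillar_foot (a point): Middle of the pillar's plain foot face; body z = -45 mm.
- board: Panel plate, loose on the riser: aluminium, 320 (its x) x 90 (y) x 6 mm, about 0.75 kg. Origin mid-underside; +x to its front (outer) end. It carries a white breaker row (x = 15 to 105 mm, 70 mm wide, up to 75 mm above the underside) and the relay block. Centre of mass about 15 mm ahead of the origin: with the hole over the pillar it tips off the riser unless its tail is held.
- board_hole (a point): Fixing hole of 12 mm diameter in the plate's front end, on its centre line, 15 mm from the end (board x = +145 mm), at the plate's top face.
- board_relay (a point): Middle of the grey relay block fixed at the plate's tail: 40 mm along x, 44 mm along y, 55 mm tall, from 6 to 61 mm above the plate's underside; this point is 33.5 mm above the underside, at board x = -135 mm, y = 0. Can be gripped across y.
- screwdriver: Bystander: screwdriver lying on the bench. Leave it.
- pliers: Bystander: pliers with yellow handles, lying. Leave it.
- contactor: Bystander: loose black contactor, 60 x 45 x 62 mm, on the bench near the robot. Leave it.
- jar: Bystander: closed jar, 60 mm wide, 75 mm tall, at the back of the bench. Leave it.
- meter: Bystander: yellow multimeter, 85 x 160 x 46 mm, at the back. Leave it.
- smallbin: Bystander: small yellow open bin, 90 x 130 x 45 mm, at the back. Leave it.
Mind the look-alikes: they are no part of the job. Leave any blue, pink or red look-alike of the pillar alone.

How it is judged:
By the outcome, as a careful person would: the job done as asked, in the order asked, and still so for the second after the job is handed in, while the arm keeps its last pose, push and grip.
It also fails if it takes over 67 s, if anything falls off the work surface, if the arm or the gripper's body presses on something with over 40 N, if the wrist force passes 120 N, or if a joint passes its speed limit or range.

ROBOT

A 6-joint arm with a two-finger parallel gripper is mounted at the origin on the work surface. World frame = base frame: x ahead of the robot, y to its left, z up, the work surface at z = 0. Lengths are in mm, angles in rad, forces in N, time in s.
With the tool pointing down it reaches from about 275 to 725 mm from the base axis. Payload 5.6 kg.
Tool frame: the origin (TCP) lies midway between the tips of the shut fingers; the grasp point (between the pads) lies 19 mm behind it (arm.grip_point_offset is the distance from the TCP to the grasp point, in mm); z points along the fingers, y is the direction in which the jaws open and shut (so a half turn about z gives the same grasp; the last joint's range is limited). The gripper opens to 85 mm and grips with 20 to 120 N. Pads are 22 mm wide; open, the fingers measure 114 mm over their backs; the gripper's body (76 mm by 85 mm) begins 54 mm behind the grasp point. The pads swing forward as they close: fully open they stand 13 mm farther back than shut.
Start: joints at [-0.908, 0.255, 0.108, 0, -1.424, -0.285], TCP at [202.901, -511.199, 231.283] pointing down, gripper open.
Joint ranges: [-2.95, 2.95], [-1.21, 1.97], [-1.09, 1.5], [-2.87, 1.71], [-2.94, -0.07], [-3.05, 3.05]. Speed limits (rad/s): [2.57, 2.57, 3.14, 3.14, 3.14, 3.14].

INTERFACE

Orientations are given as a unit quaternion [w, x, y, z].
In Python, from workcell import arm gives the robot as it stands. The module is installed in compiled form; this text tells all that it offers.
- The arm moves only by the tool send_rows, never from a script. Its argument "rows" is text: rows parted by semicolons, each of 6 numbers parted by spaces: the shift along the world's x, y, z in mm, then the turn, a rotation vector about the world's x, y, z in degrees. In form: tx ty tz wx wy wz; .... A call has 1 to 20 rows; each row shifts and turns the commanded pose from where the row before left it; what a row does not reach is not made up. A row lasts 1/10 s, in which the tool goes at most 50 mm and 8.59 degrees, less where a joint would pass 70% of its speed; a pose out of reach is approached as far as the arm can. A call is refused whole if a number of a shift passes 50 or a number of a turn 8.59, either way. A call with a gripper value outside its range is refused whole. "grip" is the gripper's target within -1 to 1 (shut at 1, half-way at 0, fully open at -1), set as the call begins (left out, the last holds). The fingers move at their own pace and stop on an object; "grip_force" is the grip in N (left out, the last holds). Time passes only in rows, so rows that do not move let the fingers close. It gives the time, the measured TCP pose, the force and the opening at its end, in the units of the state.
- arm.observe(): the state, without advancing time (a new reading comes with each control period).
- arm.capture(name): name is "side" or "top" or "wrist"; returns (picture, depth): 420x560x3 uint8, blue, green, red; 420x560 float32, mm along the optical axis (not along the pixel's ray), 0 where there is no reading.
- arm.get_calibration(name): a dict with "fx", "fy", "cx", "cy" (pixels), "T" (4x4, takes a point from camera to world coordinates). Camera axes: x right, y down, z forward; pixel columns grow to the right and rows downward; lengths in mm; the calibration is good to about 2 mm. A picture is of the moment at which its call begins: read the wrist's pose just before it. get_calibration takes no time and is no camera call; for the wrist camera it gives the pose at the moment of the call.
- arm.hand_in(): hands the job in, once; it reports no verdict.
Trained networks look in the newest picture that a camera, given by its name, has taken for a name from the list of things; names that differ only in an ending like _2 or _b are one class to them, and where a whole thing is asked for, a point or a joint stands for the part that bears it (a point fixed in the world has none). Each returns a list of dicts, best first, with "score" (0 to 1); they miss things now and then, are a little off and sometimes report something else, mostly with a low value. They report only what shows in the picture. A call takes as long as a camera call. They do not tell look-alikes from the thing itself.
- arm.boxes_of(name, camera): "bbox" ([left, top, width, height] in pixels, round what is visible of it).
- arm.tip_of(name, camera): "point" ([column, row] in pixels: a listed point, or the origin of a listed thing).
The state is a dict: "time": time; "qpos": joint angles; "joint_vel": joint speeds; "joint_efforts": joint torques, N m; "position": TCP position; "tcp_rot": TCP orientation; "ft_force": force on the tool from outside, world axes, zero at the start; "moment": the same for the moment, N m; "width": opening from 0.0 (shut) to 1.0 (fully open).
Only numpy, scipy, OpenCV 4.12 (cv2) and the standard library are available. Lean on these libraries where they do the work, as an engineer would, in place of code of your own. Each camera call takes 0.05 s, during which the arm holds its last target.

## Working session

There is one attempt and no reset: what is moved stays moved. The work goes in short steps, Python scripts to look and compute and a tool call to move; the robot and the scene stay as the last step left them, time stands still between calls to the robot, and variables do not carry over. Pictures are saved under pics/ and viewed, and the job is handed in when it is done.

Besides the shell and the picture viewer there is one more tool, called after ">>>" in YAML: its name, and indented under it one key for each argument. send_rows: Moves the arm, as the interface text tells. Its arguments: {"type":"object","properties":{"rows":{"type":"string"},"grip":{"type":"number"},"grip_force":{"type":"number"}},"required":["rows"]}

```bash
mkdir -p pics; cat > h.py <<'E'
import numpy as np, cv2
from workcell import arm
def cap(n,save=None):
    p,d=arm.capture(n); c=arm.get_calibration(n)
    if save: cv2.imwrite('pics/'+save,p); np.savez('pics/'+save[:-4]+'.npz',p=p,d=d,T=c['T'],k=[c['fx'],c['fy'],c['cx'],c['cy']])
    return p,d,c
def cloud(d,c):
    v,u=np.indices(d.shape); T=np.array(c['T'])
    P=np.stack([(u-c['cx'])/c['fx']*d,(v-c['cy'])/c['fy']*d,d],-1)
    W=P@T[:3,:3].T+T[:3,3]; W[d<=0]=np.nan
    return W
def load(n):
    z=np.load('pics/'+n+'.npz'); k=z['k']; c=dict(fx=k[0],fy=k[1],cx=k[2],cy=k[3],T=z['T'])
    return z['p'],z['d'],c
E
python3 - <<'E'
from h import *
for n in ['side','top','wrist']:
    p,d,c=cap(n,n+'0.png'); print(n,np.round(c['T'],3).tolist(),c['fx'])
for t in ['riser','riser_edge','pad','pillar','pillar_top','pillar_foot','board','board_hole','board_relay']:
    for cam in ['top','side']:
        f=arm.tip_of(t,cam); print(t,cam,[(np.round(x['point']).tolist(),round(x['score'],2)) for x in f[:4]])
print(arm.observe())
E
```

```text
side [[0.988, -0.071, 0.14, 330.916], [-0.155, -0.574, 0.804, -1252.44], [0.023, -0.816, -0.578, 956.473], [0.0, 0.0, 0.0, 1.0]] 519.7908094492673
top [[0.028, -0.994, 0.105, 400.328], [-1.0, -0.029, -0.003, -34.14], [0.006, -0.105, -0.994, 1525.154], [0.0, 0.0, 0.0, 1.0]] 468.60347553638775
wrist [[-0.369, 0.887, 0.278, 131.837], [0.93, 0.352, 0.111, -538.597], [0.001, 0.299, -0.954, 373.964], [0.0, 0.0, 0.0, 1.0]] 301.2210493268799
riser top [([200.0, 208.0], 0.68)]
riser side [([277.0, 196.0], 0.84)]
riser_edge top []
riser_edge side [([279.0, 182.0], 0.71)]
pad top [([287.0, 225.0], 0.95)]
pad side [([277.0, 243.0], 0.96)]
pillar top [([402.0, 289.0], 0.96), ([407.0, 217.0], 0.67), ([366.0, 211.0], 0.66), ([380.0, 251.0], 0.65)]
pillar side [([219.0, 343.0], 0.97), ([262.0, 313.0], 0.87), ([312.0, 293.0], 0.65), ([314.0, 333.0], 0.59)]
pillar_top top [([390.0, 283.0], 0.97), ([368.0, 254.0], 0.72), ([417.0, 229.0], 0.65), ([378.0, 212.0], 0.6)]
pillar_top side [([223.0, 324.0], 0.93), ([301.0, 345.0], 0.86), ([261.0, 301.0], 0.71), ([311.0, 303.0], 0.65)]
pillar_foot top [([399.0
[... 489 characters left out ...]
2.0, 136.0], 0.71)]
{'time': 1.05, 'qpos': array([-9.08396684e-01,  2.55113012e-01,  1.08206113e-01, -1.05878693e-05,
       -1.42388169e+00, -2.84617787e-01]), 'joint_vel': array([-0.00044831, -0.00048112,  0.00093297,  0.00107353,  0.00159101,
       -0.00026636]), 'joint_efforts': array([ 9.13491840e-05, -3.86409330e+01,  2.38062608e+01,  5.36827549e+00,
       -6.64636464e-04, -9.27793224e-06]), 'position': array([ 202.91159536, -511.20370948,  231.27708969]), 'tcp_rot': array([ 6.42570259e-06, -1.87768905e-01,  9.82213235e-01, -1.05654781e-06]), 'ft_force': array([-0.26395412,  0.17473391, -0.40997723]), 'moment': array([0.04985836, 0.02064559, 0.02562784]), 'width': 1.0054642973679433}
```

View pics/side0.png

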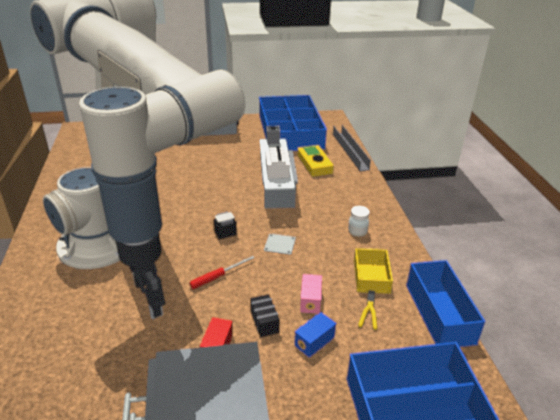

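View pics/top0.png

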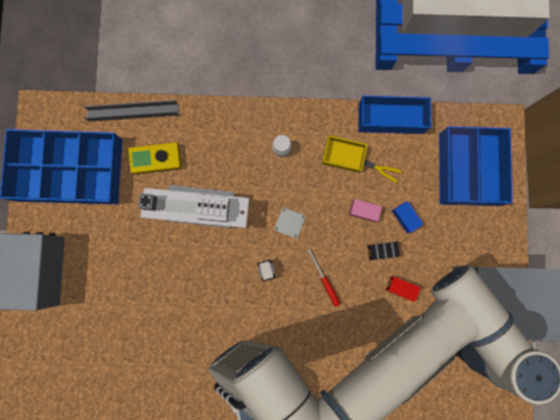

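View pics/wrist0.png

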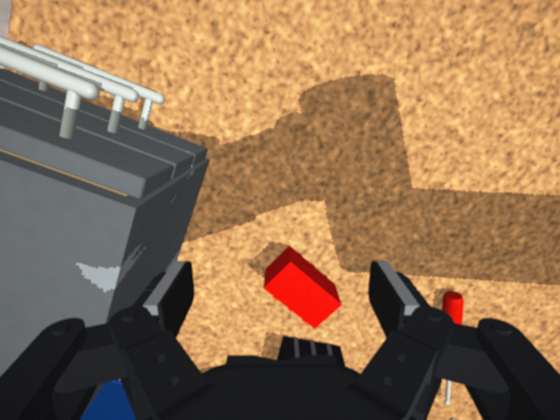

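Candidates for the pillar (top image): black banded at (383,251), pink (366,210), blue (407,217), red (403,288). By the description it is the black one. Next comes a close crop, plus measurement of everything.

```bash
python3 - <<'E'
from h import *
p,d,c=load('side0'); a=cv2.resize(p[285:345,225:305],None,fx=6,fy=6,interpolation=2)
pt,dt,ct=load('top0'); b=cv2.resize(pt[225:275,355:415],None,fx=6,fy=6,interpolation=2)
cv=np.zeros((400,800,3),np.uint8); a=a[:360,:420]; cv[:360,:420]=a; cv[:300,430:790]=b
cv2.imwrite('pics/crop1.png',cv)
W=cloud(dt,ct); S=cloud(d,c)
def rect(W,m,name):
    P=W[m]; P=P[~np.isnan(P[:,0])]
    r=cv2.minAreaRect(P[:,:2].astype(np.float32)); print(name,len(P),np.round(r[0],1),np.round(r[1],1),round(r[2],1),'zmed',np.round(np.percentile(P[:,2],[10,50,90]),1))
def box(s,u0,v0,u1,v1):
    m=np.zeros(s,bool); m[v0:v1,u0:u1]=1; return m
s=dt.shape
rect(W,box(s,355,235,410,268)&(W[...,2]>25),'pillar')
rect(W,box(s,265,200,312,245)&(pt.min(-1)>100)&(pt[...,0]>125),'pad')
B=box(s,120,170,262,240)
for lo,hi in [(95,107),(107.5,118),(120,160),(160,176),(176,200)]:
    rect(W,B&(W[...,2]>lo)&(W[...,2]<hi),('board',lo,hi))
for nm,(u0,v0,u1,v1) in dict(contactor=(252,255,282,285),screw=(300,240,345,310),pink=(345,195,388,225),blue=(390,200,427,235),red=(385,272,425,305),jar=(268,132,297,160),meter=(120,140,188,178),bin=(318,132,372,175)).items():
    m=box(s,u0,v0,u1,v1)&(W[...,2]>8); rect(W,m,nm)
S2=S
rect(S,box(s,235,290,290,340)&(S[...,2]>40)&(S[...,2]<56),'pillar side')
for lo,hi in [(95,107),(107.5,118),(120,160),(160,176),(176,200)]:
    rect(S,box(s,250,115,305,215)&(S[...,2]>lo)&(S[...,2]<hi),('boardS',lo,hi))
E
```

```text
pillar 487 [ 445.3 -370.6] [50.6 91.8] 9.2 zmed [46.5 51.2 55.2]
pad 550 [527.3 -70.3] [78.7 78.6] 69.8 zmed [-0.2  3.9  8.5]
('board', 95, 107) 330 [564.7 223.1] [313.6 110.6] 85.3 zmed [101.5 105.1 106.6]
('board', 107.5, 118) 1953 [563.8 219.9] [321.5 109.6] 85.2 zmed [109.  112.5 116.2]
('board', 120, 160) 239 [553.3 221.1] [ 79.6 306.6] 1.1 zmed [121.  143.1 159.3]
('board', 160, 176) 794 [559.2 246. ] [260.9  69.1] 85.7 zmed [162.3 168.4 173.6]
('board', 176, 200) 90 [551.6 159.6] [85.5 42. ] 88.0 zmed [176.4 179.6 183.4]
contactor 296 [371.8  -2.1] [89.2 89.9] 1.6 zmed [49.5 62.8 67.7]
screw 356 [ 361.1 -180.3] [137.4 220.4] 89.7 zmed [ 9.4 22.  28.2]
pink 539 [ 575.4 -313.9] [ 95.  127.2] 0.2 zmed [26.5 50.3 55. ]
blue 573 [ 558.4 -459.2] [106.2 114.2] 1.7 zmed [22.8 50.4 54.8]
red 549 [ 318.2 -442.5] [117.7 102. ] 77.7 zmed [30.  50.8 55.2]
jar 339 [787.8 -43.7] [80.5 91.8] 51.3 zmed [30.2 73.6 79.3]
meter 1460 [725. 383.] [124.1 215.3] 1.9 zmed [25.1 38.8 44.8]
bin 755 [ 761.8 -249.4] [141.7 166.5] 2.0 zmed [ 8.9 19.8 46.9]
pillar side 644 [ 442.6 -371.4] [51.3 94.7] 9.3 zmed [47.  50.4 52.9]
('boardS', 95, 107) 160 [559.1 186. ] [246.5 110.6] 85.1 zmed [101.9 105.  106.6]
('boardS', 107.5, 118) 689 [561.2 220.7] [331.  108.6] 85.4 zmed [109.1 112.1 114.9]
('boardS', 120, 160) 441 [554.  242.9] [272.1  70. ] 87.2 zmed [123.9 140.2 157.3]
('boardS', 160, 176) 390 [556.  244.7] [267.5  69.4] 86.3 zmed [161.6 168.3 173.3]
('boardS', 176, 200) 48 [553.9 158.6] [90.4 11.5] 86.1 zmed [177.8 180.2 182.4]
```

View pics/crop1.png

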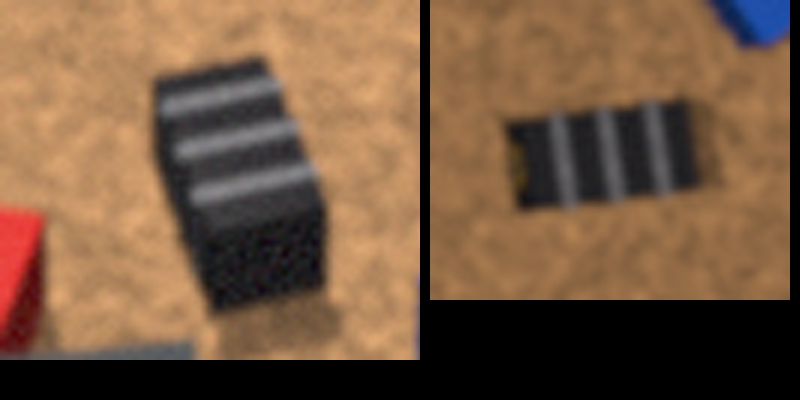

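The pillar's brass end faces +y (left in the top crop, top-image pixel ~(371,253)); the plain foot faces −y. I'll grip it across its width with the tool tilted 45°, so that after the 90° upending the tool still points 45° down.

>>> send_rows:
  rows: "22.7 22.9 -1.6 0 0 7.75;22.7 22.9 -1.6 0 0 7.75;22.7 22.9 -1.6 0 0 7.75;22.7 22.9 -1.6 0 0 7.75;22.7 22.9 -1.6 0 0 7.75;22.7 22.9 -1.6 0 0 7.75;22.7 22.9 -1.6 0 0 7.75;22.7 22.9 -1.6 0 0 7.75;22.7 22.9 -1.6 0 0 7.75;22.7 22.9 -1.6 0 0 7.75"
  grip: -1

```text
time: 2.05
position: [430.7, -281.1, 215.4]
tcp_rot: [-0.0, 0.763, -0.646, 0.0]
ft_force: [-0.2, -0.5, -0.1]
width: 0.998
```

```bash
python3 - <<'E'
from h import *
o=arm.observe(); print(o['qpos'],o['position'],o['tcp_rot'],o['time'],o['joint_vel'])
E
```

```text
[-2.73358468e-01  1.89735341e-01 -1.65334629e-02  4.53049011e-05
 -1.36418649e+00  4.38662294e-01] [ 430.72768148 -281.13690612  215.37494173] [-5.08301302e-05  7.63073112e-01 -6.46312151e-01  1.64268419e-04] 2.05 [0.58609012 0.1193075  0.10518479 0.00135467 0.01372507 0.7619963 ]
```

>>> send_rows:
  rows: "0 0 -16 -7.4 -1.2 0;0 0 -17 -7.4 -1.2 0;0 0 -17 -7.4 -1.2 0;0 0 -17 -7.4 -1.2 0;0 0 -17 -7.4 -1.2 0;0 0 -16 -7.4 -1.2 0;0 0 0 0 0 0"

```text
time: 2.75
position: [425.9, -287.0, 124.2]
tcp_rot: [0.233, 0.712, -0.609, 0.261]
ft_force: [0.1, -1.6, -0.8]
width: 1.0
```

```bash
python3 - <<'E'
from h import *
from scipy.spatial.transform import Rotation as R
p,d,c=cap('wrist','wrist1.png'); cap('side','side1.png')
o=arm.observe(); print(o['qpos'],o['position'],o['tcp_rot'],o['time'],o['ft_force'])
q=o['tcp_rot']; print(R.from_quat([*q[1:],q[0]]).as_matrix().round(3))
W=cloud(d,c); m=(W[...,2]>35)&(W[...,2]<60)&(abs(W[...,0]-444)<70)&(abs(W[...,1]+371)<75)
P=W[m]; r=cv2.minAreaRect(P[:,:2].astype(np.float32)); print(r,len(P),np.percentile(P[:,2],[10,50,90]))
E
```

```text
[ 0.05569689  0.11854279 -0.87986885  1.06068925 -0.84209118 -0.75086534] [ 428.34256159 -287.73933417  127.17641382] [ 0.23016341  0.71064696 -0.61115882  0.2617071 ] 2.85 [ 0.20146542 -1.42741703  0.70529587]
[[ 0.116 -0.989  0.091]
 [-0.748 -0.147 -0.647]
 [ 0.653  0.007 -0.757]]
((453.5849304199219, -392.2921142578125), (69.24900817871094, 145.65907287597656), 23.41176986694336) 5653 [51.14006087 52.31629342 53.1517568 ]
```

View pics/wrist1.png

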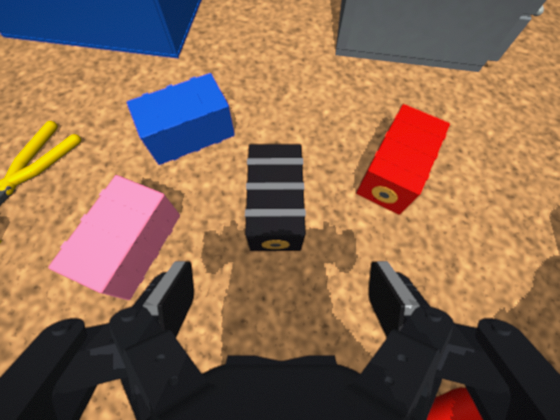

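View pics/side1.png

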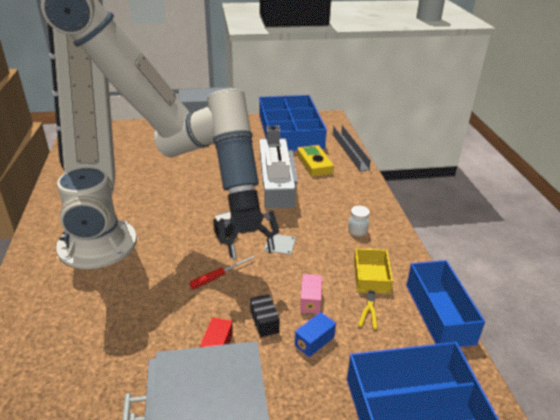

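```bash
python3 - <<'E'
from h import *
p,d,c=load('wrist1'); W=cloud(d,c)
m=np.zeros(d.shape,bool); m[135:232,240:312]=1
m&=(W[...,2]>44)&(W[...,2]<58)
P=W[m]; r=cv2.minAreaRect(P[:,:2].astype(np.float32)); print(r,len(P),np.percentile(P[:,2],[10,50,90]))
E
```

```text
((444.3848876953125, -371.62353515625), (50.1889533996582, 86.06404113769531), 9.380867958068848) 5039 [51.56022522 52.39119084 53.17581895]
```

```bash
cat >> h.py <<'E'
from scipy.spatial.transform import Rotation as R
def rot(): 
    q=arm.observe()['tcp_rot']; return R.from_quat([*q[1:],q[0]])
def goal(pos,t,y):
    "print delta to reach TCP pos, tool z dir t, tool y dir y"
    t=np.array(t,float); t/=np.linalg.norm(t); y=np.array(y,float); y-=t*(y@t); y/=np.linalg.norm(y)
    G=R.from_matrix(np.stack([np.cross(y,t),y,t],1))
    o=arm.observe(); rv=np.degrees((G*rot().inv()).as_rotvec())
    print('time',round(o['time'],2),'dpos',np.round(np.array(pos)-o['position'],1),'rotvec',np.round(rv,2),'q',np.round(o['qpos'],2),'F',np.round(o['ft_force'],1))
E
python3 - <<'E'
from h import *
a=np.radians(9.3); h=np.array([-np.sin(a),np.cos(a),0]); s=np.array([np.cos(a),np.sin(a),0]); z=np.array([0,0,1])
t=-(h+z); goal([438.6,-337.9,58.4],t,-s)
E
```

```text
time 2.85 dpos [ 10.3 -50.2 -68.8] rotvec [-4.09 -1.06  0.86] q [ 0.06  0.12 -0.88  1.06 -0.84 -0.75] F [ 0.2 -1.4  0.7]
```

>>> send_rows:
  rows: "2 -10 -13.7 -0.8 -0.2 0.2;2 -10 -13.7 -0.8 -0.2 0.2;2 -10 -13.7 -0.8 -0.2 0.2;2 -10 -13.7 -0.8 -0.2 0.1;2.3 -10.2 -14 -0.9 -0.2 0.1;0 0 0 0 0 0;0 0 0 0 0 0"

```text
time: 3.55
position: [439.6, -339.3, 60.0]
tcp_rot: [0.248, 0.702, -0.6, 0.292]
ft_force: [0.5, -0.5, 0.4]
width: 1.001
```

```bash
python3 - <<'E'
from h import *
a=np.radians(9.3); h=np.array([-np.sin(a),np.cos(a),0]); s=np.array([np.cos(a),np.sin(a),0]); z=np.array([0,0,1])
t=-(h+z); goal([445.4,-379.8,16],t,-s)
E
```

```text
time 3.55 dpos [  5.8 -40.5 -44. ] rotvec [0.08 0.14 0.22] q [-0.24  0.27 -0.99  1.64 -0.71 -1.13] F [ 0.5 -0.5  0.4]
```

```bash
cat > kin.py <<'E'
import numpy as np
from scipy.optimize import least_squares
from scipy.spatial.transform import Rotation as R
def fk(q,p):
    r0,z0,L1,al,L2,be,D,w,phi,gam=p
    # plane frame: X radial, Z up ; pitch up = rotation about -Y
    e=-q[1]+q[2]
    Fe=R.from_euler('y',-e)                 # x axis = forearm dir
    wr=np.array([r0,0,z0])+L1*np.array([np.sin(q[1]+al),0,np.cos(q[1]+al)])+L2*np.array([np.cos(e+be),0,np.sin(e+be)])
    M=Fe*R.from_euler('x',p_s4*q[3])*R.from_euler('y',-q[4])   # x axis = tool dir
    T=M*R.from_euler('x',p_s6*(q[5]+gam))
    B=R.from_euler('z',q[0]+phi)
    tool=M.apply([D,0,0])+M.apply([0,0,w])
    X=T.as_matrix()
    # tool z = X[:,0]; tool y= X[:,2] at reference
    Rt=R.from_matrix(np.stack([np.cross(X[:,2],X[:,0]),X[:,2],X[:,0]],1))
    return B.apply(wr+tool),B*Rt
p_s4=1;p_s6=1
E
python3 - <<'E'
import kin; from kin import *
from h import arm
o=arm.observe()
D=[([-9.08396684e-01,2.55113012e-01,1.08206113e-01,0,-1.42388169,-2.84617787e-01],[202.911,-511.204,231.277],[0,-.187769,.982213,0]),
([-2.73358e-01,1.897353e-01,-1.65335e-02,0,-1.364186,4.38662e-01],[430.728,-281.137,215.375],[0,.763073,-.646312,0]),
([0.05569689,0.11854279,-0.87986885,1.06068925,-0.84209118,-0.75086534],[428.3426,-287.7393,127.1764],[0.23016341,0.71064696,-0.61115882,0.2617071]),
(list(o['qpos']),list(o['position']),list(o['tcp_rot']))]
best=None
for s4 in(1,-1):
  for s6 in (1,-1):
    for g0 in (0.28,0.28+np.pi/2,.28+np.pi,.28-np.pi/2):
      kin.p_s4,kin.p_s6=s4,s6
      def res(p):
        r=[]
        for q,x,t in D:
            P,T=fk(q,p); G=R.from_quat([*t[1:],t[0]])
            r+=list(P-x); r+=list((T*G.inv()).as_rotvec()*300)
        r+=[p[1]*1e-3-.3,p[3]*1,p[5]*.3]
        return r
      for L in (300,400):
        f=least_squares(res,[0,300,L,0,L,0,200,0,-.2845,g0])
        if best is None or f.cost<best[0]: best=(f.cost,s4,s6,f.x,np.array(res(f.x)).round(1))
print(best)
import json; json.dump(dict(s4=best[1],s6=best[2],p=list(best[3])),open('kin.json','w'))
E
```

```text
(np.float64(3451.045314970464), -1, -1, array([ 2.60017954e+02, -1.27912718e+02,  9.96977986e+02, -4.62207610e-01,
        2.47970115e+02,  2.15982028e+00,  8.43703009e+02,  6.06973283e+02,
       -2.53769047e-01, -2.92162103e+00]), array([ 18. ,   1.1,  -3.1,  -0. ,  -0. , -10.1,   6.9,  26.4,   3.4,
        -0.1,  -0.1, -10.1,   3.5,   0.6,  -1.4,  -0.5,  43.1, -26. ,
        -2.8,  -0.7,   1.1,  -1.6,  46.7, -29.4,  -0.4,  -0.5,   0.6]))
```

```bash
sed -i 's/r0,z0,L1,al,L2,be,D,w,phi,gam=p/r0,z0,L1,al,L2,be,D,w,phi,gam,de=p/; s/    e=-q\[1\]+q\[2\]/    e=-q[1]+q[2]/; s/Fe=R.from_euler(.y.,-e)/Fe=R.from_euler("y",-e-de)/; s/R.from_euler(.y.,-q\[4\])/R.from_euler("y",-q[4]+de)/' kin.py
cat > fit.py <<'E'
import kin,json; from kin import *
from h import arm
o=arm.observe()
D=[([-9.08396684e-01,2.55113012e-01,1.08206113e-01,0,-1.42388169,-2.84617787e-01],[202.911,-511.204,231.277],[0,-.187769,.982213,0],1),
([-2.73358e-01,1.897353e-01,-1.65335e-02,0,-1.364186,4.38662e-01],[430.728,-281.137,215.375],[0,.763073,-.646312,0],.05),
([0.05569689,0.11854279,-0.87986885,1.06068925,-0.84209118,-0.75086534],[428.3426,-287.7393,127.1764],[0.23016341,0.71064696,-0.61115882,0.2617071],.1),
]
try: D+=[tuple(x) for x in json.load(open('poses.json'))]
except Exception: pass
if abs(o['joint_vel']).max()<.05:
    D.append((list(o['qpos']),list(o['position']),list(o['tcp_rot']),1))
    json.dump(D[3:],open('poses.json','w'))
print(o['joint_vel'].round(3))
best=None
for s4 in(1,-1):
  for s6 in (1,-1):
    for g0 in np.arange(0,6.3,.7):
      kin.p_s4,kin.p_s6=s4,s6
      def res(p):
        r=[]
        for q,x,t,w in D:
            P,T=fk(q,p); G=R.from_quat([*t[1:],t[0]])
            r+=list((P-x)*w); r+=list((T*G.inv()).as_rotvec()*300*w)
        r+=[p[0]*.003,(p[1]-300)*3e-3,p[3]*3,p[5]*3,p[10]*3,p[7]*.01,(p[2]-350)*.003,(p[4]-300)*.003,(p[6]-200)*.01]
        return r
      f=least_squares(res,[0,300,350,0,350,0,200,0,-.2845,g0,0])
      if best is None or f.cost<best[0]: best=(f.cost,s4,s6,f.x,np.array(res(f.x)).round(1))
print(best)
json.dump(dict(s4=best[1],s6=best[2],p=list(best[3])),open('kin.json','w'))
E
python3 fit.py
```

```text
[ 0.025 -0.018 -0.003  0.002 -0.001 -0.008]
(np.float64(1720.6282716224503), -1, -1, array([ 1.61375540e+02, -1.28045517e+02,  6.74881579e+02, -1.79186620e-01,
        1.50611378e+02,  1.29742023e+00,  4.51115001e+02,  2.75602350e+02,
       -2.44954827e-01,  3.35570610e+00,  1.82423007e-02]), array([ 19.9,   8.8,   0. ,  -0. ,  -0. ,  -9.3,   0.8,   1.3,   0.7,
        -0. ,  -0. ,  -0.5,   1.5,   5.9,   0.1,  -0.5,   4. ,  -2.8,
        -0.4,  -0.5,  -0. ,  -8.8,  42.3, -30.3,   0.5,  -1.3,  -0.5,
         3.9,   0.1,   2.8,   1. ,  -0.4,   2.5]))
```

```bash
sed -i 's/gam,de=p/gam,de,ly=p/; s/np.array(\[r0,0,z0\])/np.array([r0,ly,z0])/' kin.py; sed -i 's/-.2845,g0,0\]/0,g0,0,-154]/' fit.py; python3 fit.py
```

```text
[ 0.025 -0.018 -0.003  0.002 -0.001 -0.008]
(np.float64(24.74148675499182), -1, -1, array([ 1.21801979e+02, -3.49858169e+02,  8.35610333e+02, -1.27497225e-01,
        1.39034948e+02,  1.07457064e+00,  3.58956017e+02,  2.16353802e+02,
        4.77736621e-04,  3.14117916e+00, -6.66675390e-05, -1.54610760e+02]), array([ 0.1, -0. , -0. , -0. , -0. ,  0. , -0.5,  0.1,  0.8, -0. , -0. ,
        0. ,  0.5,  4.9, -0. ,  0. , -0. ,  0. , -0.1, -0.2, -0. ,  0. ,
       -0.1,  0.1, -0.1, -0.2, -0. ,  0. , -0.1,  0.1,  0.4, -1.9, -0.4,
        3.2, -0. ,  2.2,  1.5, -0.5,  1.6]))
```

```bash
sed -i 's/gam,de,ly=p/gam,de,ly,l4=p/; s/    T=M\*R/    M4=Fe*R.from_euler("x",p_s4*q[3]); wr=wr+M4.apply([0,l4,0])\n    T=M*R/' kin.py; sed -i 's/0,-154\]/0,-100,-54]/; s/0.2617071\],.1)/0.2617071],.5)/; s/r+=\[p\[0\].*/r+=[p[0]*.01,(p[1]-300)*3e-3,p[3]*100,p[5]*3,p[10]*30,p[7]*.1,(p[2]-350)*.003,(p[4]-350)*.003,(p[6]-200)*.01]/' fit.py; python3 fit.py
```

```text
[ 0.025 -0.018 -0.003  0.002 -0.001 -0.008]
(np.float64(1.5504977276642702), -1, -1, array([ 6.22364828e-01,  1.48739729e+02,  5.19404057e+02,  2.23755942e-04,
        4.01419524e+02, -5.55344874e-04,  3.61041173e+02, -9.95560930e-01,
        1.14112144e-05,  3.14158497e+00,  2.99225366e-06,  4.68859687e-02,
       -1.54470335e+02]), array([-0. , -0. ,  0. , -0. , -0. ,  0. ,  0. , -0. , -0. , -0. , -0. ,
       -0. ,  0. ,  0.1, -0.1, -0. , -0. ,  0. , -0. , -0. ,  0. , -0. ,
       -0. ,  0. , -0. , -0. ,  0. , -0. , -0. ,  0. , -0. , -0. ,  0. ,
       -0. , -0. ,  0. ,  0. , -0.5,  0. , -0. ,  0. , -0.1,  0.5,  0.2,
        1.6]))
```

```bash
cat > plan.py <<'E'
import json,kin; from kin import *
K=json.load(open('kin.json')); kin.p_s4,kin.p_s6=K['s4'],K['s6']; KP=K['p']
LO=np.array([-2.95,-1.21,-1.09,-2.87,-2.94,-3.05]); HI=np.array([2.95,1.97,1.5,1.71,-.07,3.05])
def ik(pos,G,q0):
    def f(q):
        P,T=fk(q,KP); return np.r_[(P-pos)/100,(T*G.inv()).as_rotvec()]
    r=least_squares(f,np.clip(q0,LO+1e-3,HI-1e-3),bounds=(LO,HI)); return r.x,np.linalg.norm(r.fun)
def ori(t,y):
    t=t/np.linalg.norm(t); y=y-t*(y@t); y/=np.linalg.norm(y)
    return R.from_matrix(np.stack([np.cross(y,t),y,t],1))
def margin(q): return np.minimum(q-LO,HI-q).min()
A0=np.radians(9.3); h=np.array([-np.sin(A0),np.cos(A0),0]); s=np.array([np.cos(A0),np.sin(A0),0]); z=np.array([0,0,1.])
C0=np.array([444.5,-371,25]); PAD=np.array([527.3,-70.3,48])
def plan(a,flip,dyaw,q0,g=8,gz=8,n=8):
    t=-np.cos(a)*z-np.sin(a)*h
    G0=ori(t,flip*s); off=g*h+gz*z+24*t   # TCP rel pillar centre
    path=[]
    for i in range(3): path.append((C0+z*(80-40*i),R.identity()))
    path+= [(C0,R.identity())]
    for i in range(1,n+1): path.append((C0+z*(90),R.from_rotvec(s*np.pi/2*i/n)))
    F=R.from_rotvec(s*np.pi/2)
    for i in range(1,n+1): path.append((C0+z*90+(PAD+z*60-C0-z*90)*i/n,R.from_rotvec(z*np.radians(dyaw)*i/n)*F))
    path.append((PAD,R.from_rotvec(z*np.radians(dyaw))*F))
    q=q0; out=[]; 
    for c,r in path:
        q,e=ik(c+r.apply(off),r*G0,q); out.append((q,e,margin(q)))
    return path,off,G0,out
E
cat > search.py <<'E'
from plan import *
import itertools
qs=[-0.24,0.27,-0.99,1.2,-0.9,-1.13]
rng=np.random.default_rng(0)
for a,flip in itertools.product(np.radians([5,15,25,35,45]),[-1,1]):
    t=-np.cos(a)*z-np.sin(a)*h; G0=ori(t,flip*s)
    best=None
    for _ in range(12):
        q,e=ik(C0+8*h+8*z+24*t,G0,rng.uniform(LO,HI))
        if e<1e-3 and (best is None or margin(q)>margin(best)): best=q
    if best is None: print(np.degrees(a),flip,'none'); continue
    for dy in [-29.5,60.5,-119.5,150.5,15,30,100]:
        _,_,_,o=plan(a,flip,dy,best)
        E=[x[1] for x in o]; m=[x[2] for x in o]
        if max(E)<2e-3 : print(round(np.degrees(a)),flip,dy,'minmargin',round(min(m),3),'first',o[3][0].round(2),'last',o[-1][0].round(2), 'maxstep',np.abs(np.diff([x[0] for x in o],axis=0)).max().round(2))
        else: print(round(np.degrees(a)),flip,dy,'fail at',[i for i,x in enumerate(E) if x>2e-3])
E
time python3 search.py
```

```text
5 -1 -29.5 minmargin 0.346 first [-0.37  0.43 -0.29  0.1  -0.81  0.46] last [-0.68  0.88  0.06 -1.27 -1.73  0.86] maxstep 0.45
5 -1 60.5 minmargin 0.175 first [-0.37  0.43 -0.29  0.1  -0.81  0.46] last [-0.08  1.3   1.03 -0.67 -2.69  0.93] maxstep 0.45
5 -1 -119.5 fail at [19, 20]
5 -1 150.5 minmargin 0.072 first [-0.37  0.43 -0.29  0.1  -0.81  0.46] last [ 0.54  1.02 -0.17  0.69 -1.78  1.81] maxstep 0.6
5 -1 15 minmargin 0.346 first [-0.37  0.43 -0.29  0.1  -0.81  0.46] last [-0.42  1.11  0.65 -1.02 -2.25  0.69] maxstep 0.45
5 -1 30 minmargin 0.346 first [-0.37  0.43 -0.29  0.1  -0.81  0.46] last [-0.31  1.18  0.83 -0.96 -2.43  0.69] maxstep 0.45
5 -1 100 minmargin 0.143 first [-0.37  0.43 -0.29  0.1  -0.81  0.46] last [ 0.23  1.28  0.66  0.16 -2.43  1.7 ] maxstep 0.45
5 1 -29.5 minmargin 0.265 first [-0.37  0.43 -0.29  0.1  -0.81 -2.68] last [-0.68  0.88  0.06 -1.27 -1.73 -2.28] maxstep 0.45
5 1 60.5 minmargin 0.175 first [-0.37  0.43 -0.29  0.1  -0.81 -2.68] last [-0.08  1.3   1.03 -0.67 -2.69 -2.21] maxstep 0.45
5 1 -119.5 fail at [19, 20]
5 1 150.5 minmargin 0.072 first [-0.37  
[... 4099 characters left out ...]
.5  -0.98] last [ 0.22  0.97  0.43  0.1  -1.99  1.68] maxstep 1.04
35 1 -29.5 fail at [4, 5, 6, 7, 8, 9, 10, 11, 12, 13, 14, 15, 16, 17, 18, 19, 20]
35 1 60.5 fail at [4, 5, 6, 7, 8, 9, 10, 11, 12, 13, 14, 15, 16, 17, 18, 19, 20]
35 1 -119.5 fail at [4, 5, 6, 7, 8, 9, 10, 11, 12, 13, 14, 15, 16, 17, 18, 19, 20]
35 1 150.5 fail at [4, 5, 6, 7, 8, 9, 10, 11, 12, 13, 14, 15, 16, 17, 18, 19, 20]
35 1 15 fail at [4, 5, 6, 7, 8, 9, 10, 11, 12, 13, 14, 15, 16, 17, 18, 19, 20]
35 1 30 fail at [4, 5, 6, 7, 8, 9, 10, 11, 12, 13, 14, 15, 16, 17, 18, 19, 20]
35 1 100 fail at [4, 5, 6, 7, 8, 9, 10, 11, 12, 13, 14, 15, 16, 17, 18, 19, 20]
45.0 -1 none
45.0 1 none
real	1m17.245s
user	1m17.172s
sys	0m0.243s
```

```bash
python3 - <<'E'
from plan import *
q0=[-0.31,0.34,-0.77,1.02,-0.46,-0.45]
for a,g in [(25,20),(28,20),(30,20),(33,20)]:
    p,off,G0,o=plan(np.radians(a),-1,-29.5,q0,g=g)
    print(a,g,max(x[1] for x in o),[round(x[2],2) for x in o],o[3][0].round(2),o[12][0].round(2),o[-1][0].round(2))
    c,r=p[-1]; print((c+r.apply(off)).round(1))
E
```

```text
25 20 4.244094520579606e-10 [np.float64(0.46), np.float64(0.38), np.float64(0.3), np.float64(0.3), np.float64(0.74), np.float64(0.97), np.float64(1.18), np.float64(1.22), np.float64(1.03), np.float64(0.86), np.float64(0.7), np.float64(0.55), np.float64(0.69), np.float64(0.8), np.float64(0.9), np.float64(1.0), np.float64(1.1), np.float64(1.2), np.float64(1.2), np.float64(1.11), np.float64(1.09)] [-0.29  0.33 -0.79  1.02 -0.46 -0.48] [-0.79  0.95  0.79 -0.82 -2.25  0.65] [-0.59  0.65 -0.   -1.09 -1.48  0.68]
[532.  -57.4  57.9]
28 20 8.491692865225891e-11 [np.float64(0.4), np.float64(0.32), np.float64(0.25), np.float64(0.25), np.float64(0.67), np.float64(0.91), np.float64(1.13), np.float64(1.26), np.float64(1.08), np.float64(0.9), np.float64(0.74), np.float64(0.59), np.float64(0.73), np.float64(0.83), np.float64(0.94), np.float64(1.04), np.float64(1.14), np.float64(1.24), np.float64(1.2), np.float64(1.11), np.float64(1.08)] [-0.32  0.32 -0.84  1.23 -0.46 -0.65] [-0.78  0.92  0.76 -0.78 -2.21  0.67] [-0.56  0.62 -0.01 -1.06 -1.44  0.65]
[531.9 -57.9  56.7]
30 20 9.051705476253174e-11 [n
[... 346 characters left out ...]
oat64(1.11), np.float64(1.08)] [-0.35  0.32 -0.87  1.36 -0.46 -0.76] [-0.77  0.9   0.75 -0.75 -2.18  0.68] [-0.55  0.6  -0.01 -1.03 -1.42  0.63]
[531.7 -58.3  56. ]
33 20 4.591712343354024e-10 [np.float64(0.31), np.float64(0.24), np.float64(0.18), np.float64(0.18), np.float64(0.56), np.float64(0.81), np.float64(1.04), np.float64(1.25), np.float64(1.15), np.float64(0.97), np.float64(0.8), np.float64(0.64), np.float64(0.78), np.float64(0.9), np.float64(1.0), np.float64(1.1), np.float64(1.19), np.float64(1.27), np.float64(1.18), np.float64(1.1), np.float64(1.07)] [-0.38  0.32 -0.91  1.53 -0.49 -0.91] [-0.76  0.88  0.72 -0.71 -2.14  0.7 ] [-0.52  0.58 -0.02 -1.   -1.38  0.59]
[531.5 -58.9  54.9]
```

```bash
python3 - <<'E'
from h import *
from plan import h,s,z
goal([439.2,-338.4,55.5],-.5*h-.866*z,-s)
E
```

```text
time 3.55 dpos [-0.4  0.9 -4.5] rotvec [14.89  2.54  0.23] q [-0.24  0.27 -0.99  1.64 -0.71 -1.13] F [ 0.5 -0.5  0.4]
```

>>> send_rows:
  rows: "0 0 0 3.8 0.65 0;0 0 0 3.8 0.65 0;0 0 0 3.8 0.65 0.1;-0.4 0.9 -4.5 3.5 0.6 0.1;0 0 0 0 0 0;0 0 0 0 0 0"

```text
time: 4.15
position: [439.8, -336.6, 55.4]
tcp_rot: [0.167, 0.737, -0.624, 0.198]
ft_force: [-0.4, 1.6, -0.9]
width: 0.996
```

```bash
python3 - <<'E'
from h import *
from plan import h,s,z
goal([443.2,-363.1,12.2],-.5*h-.866*z,-s)
cap('wrist','wrist2.png')
E
```

```text
time 4.15 dpos [  3.4 -26.5 -43.2] rotvec [ 0.05  0.06 -0.18] q [-0.19  0.23 -0.83  1.06 -0.57 -0.57] F [-0.4  1.6 -0.9]
```

View pics/wrist2.png

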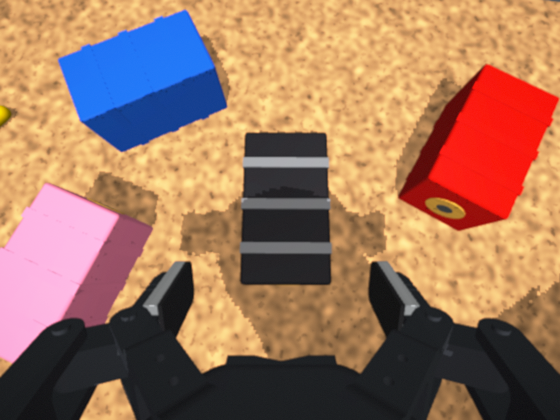

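The pillar at (286,208) lies centred between the pads (about x=175 to 385). I'll go in and close.

>>> send_rows:
  rows: "0.7 -5.3 -8.6 0 0 0;0.7 -5.3 -8.6 0 0 0;0.7 -5.3 -8.6 0 0 0;0.7 -5.3 -8.7 0 0 0;0.6 -5.3 -8.7 0 0 0;0 0 0 0 0 0;0 0 0 0 0 0"

```text
time: 4.9
position: [441.4, -363.5, 10.8]
tcp_rot: [0.168, 0.737, -0.625, 0.196]
ft_force: [-0.3, -1.1, 0.1]
width: 0.999
```

>>> send_rows:
  rows: "0 0 0 0 0 0;0 0 0 0 0 0;0 0 0 0 0 0;0 0 0 0 0 0;0 0 0 0 0 0;0 0 0 0 0 0;0 0 0 0 0 0;0 0 0 0 0 0"
  grip: 1
  grip_force: 70

```text
time: 5.7
position: [442.5, -363.4, 11.6]
tcp_rot: [0.167, 0.737, -0.624, 0.197]
ft_force: [-1.3, 3.2, 5.2]
width: 0.577
```

```bash
python3 - <<'E'
from h import *
from plan import h,s,z
goal([443.2,-363.1,12.2],-.5*h-.866*z,-s)
cap('wrist','wrist3.png')
E
```

```text
time 5.7 dpos [0.7 0.3 0.6] rotvec [-0.01 -0.03 -0.17] q [-0.35  0.32 -0.88  1.37 -0.46 -0.77] F [-1.3  3.2  5.2]
```

View pics/wrist3.png

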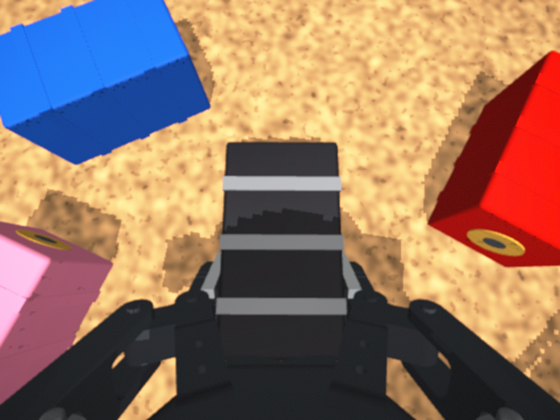

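>>> send_rows:
  rows: "0 0 8 0 0 0;0 0 17 0 0 0;0 0 17 0 0 0;0 0 17 0 0 0;0 0 17 0 0 0;0 0 17 0 0 0;0 0 17 0 0 0;0 0 0 4 0.65 0;0 0 0 4 0.65 0;0 0 0 4 0.65 0;0 0 0 4 0.65 0;0 0 0 4 0.65 0;0 0 0 4 0.65 0"

```text
time: 7.05
position: [441.8, -362.5, 120.2]
tcp_rot: [0.03, 0.762, -0.646, 0.036]
ft_force: [-0.4, -0.7, -2.2]
width: 0.579
```

>>> send_rows:
  rows: "0 0 0 5 0.8 0;0 0 0 5 0.8 0;0 0 0 5 0.8 0;0 0 0 5 0.8 0;0 0 0 5 0.8 0;0 0 0 5 0.8 0;0 0 0 5 0.8 0;0 0 0 5 0.8 0;0 0 0 5 0.8 0;0 0 0 5 0.8 0;0 0 0 5 0.8 0;0 0 0 5 0.8 0;0 0 0 4 0.6 0;0 0 0 0 0 0;0 0 0 0 0 0"

```text
time: 8.55
position: [442.0, -363.7, 119.7]
tcp_rot: [-0.322, 0.663, -0.563, -0.374]
ft_force: [-0.1, -0.0, -1.8]
width: 0.58
```

```bash
python3 - <<'E'
from h import *
from plan import h,s,z
goal([531.7,-58.3,56+60],.866*h-.5*z,-s)
cap('side','side4.png');cap('wrist','wrist4.png')
E
```

```text
time 8.55 dpos [ 89.7 305.4  -3.7] rotvec [0.78 0.44 0.11] q [-0.8   0.98  0.9  -0.72 -2.29  0.71] F [-0.1 -0.  -1.8]
```

View pics/side4.png

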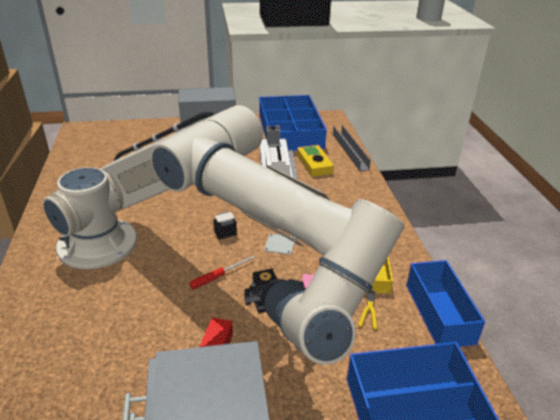

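View pics/wrist4.png

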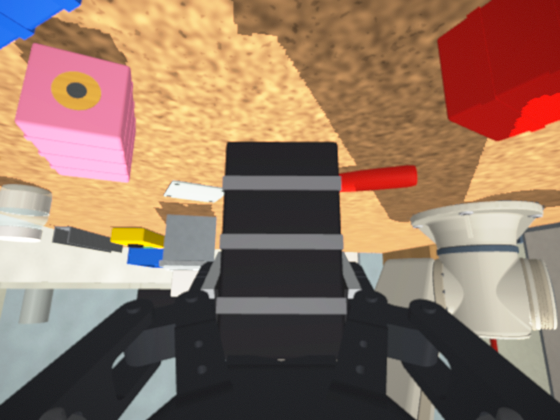

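>>> send_rows:
  rows: "7.5 25.4 0 0 0 -2.5;7.5 25.4 0 0 0 -2.5;7.5 25.4 0 0 0 -2.5;7.5 25.4 0 0 0 -2.5;7.5 25.4 0 0 0 -2.5;7.5 25.5 0 0 0 -2.5;7.5 25.5 0 0 0 -2.5;7.5 25.5 0 0 0 -2.4;7.5 25.5 0 0 0 -2.4;7.5 25.5 0 0 0 -2.4;7.5 25.5 -2 0.3 0.1 -2.4;7.2 25.5 -2 0.3 0.1 -2.4;0 0 0 0 0 0;0 0 0 0 0 0;0 0 0 0 0 0"

```text
time: 10.15
position: [531.6, -58.5, 117.5]
tcp_rot: [0.408, -0.497, 0.712, 0.284]
ft_force: [0.3, -0.1, -2.0]
width: 0.576
```

```bash
python3 - <<'E'
from h import *
from plan import h,s,z
Y=R.from_euler('z',-29.5,degrees=True)
goal([531.7,-58.3,116],Y.apply(.866*h-.5*z),Y.apply(-s))
cap('top','top5.png');cap('side','side5.png')
E
python3 - <<'E'
from h import *
for n,(u0,v0,u1,v1),f in [('top5',(240,170,340,270),4),('side5',(220,180,320,280),4)]:
    p,d,c=load(n); cv2.imwrite('pics/c_'+n+'.png',cv2.resize(p[v0:v1,u0:u1],None,fx=f,fy=f,interpolation=2))
a=cv2.imread('pics/c_top5.png');b=cv2.imread('pics/c_side5.png'); cv2.imwrite('pics/c5.png',np.hstack([a,b]))
p,d,c=load('top5'); W=cloud(d,c)
m=np.zeros(d.shape,bool); m[190:250,265:320]=1
m2=m&(W[...,2]>135)&(W[...,2]<165); P=W[m2]
# restrict near dark/pillar head
print(len(P)); print(cv2.minAreaRect(P[:,:2].astype(np.float32)),np.percentile(P[:,2],[10,50,90]))
E
```

```text
time 10.15 dpos [ 0.1  0.2 -1.5] rotvec [ 0.42 -0.04  0.01] q [-0.54  0.5   0.02 -1.02 -1.48  0.51] F [ 0.3 -0.1 -2. ]
552
((510.90625, -89.27173614501953), (95.94023132324219, 127.25373840332031), 82.2103271484375) [142.3175908  154.58586198 160.3915307 ]
```

View pics/c5.png

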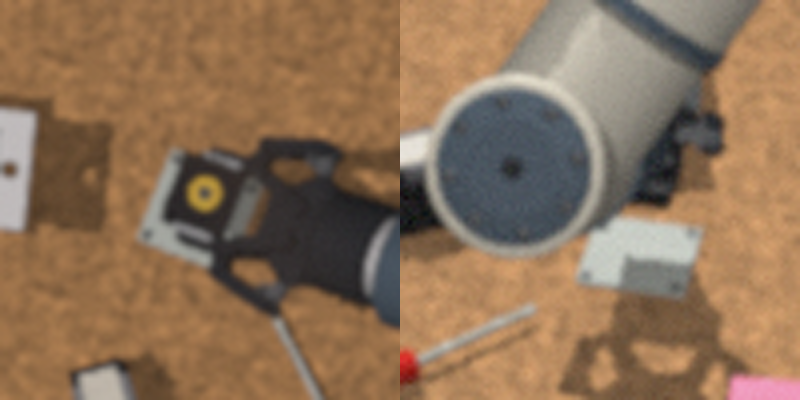

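```bash
cat >> h.py <<'E'
def ray(u,v,zz,c):
    T=np.array(c['T']); d=T[:3,:3]@np.array([(u-c['cx'])/c['fx'],(v-c['cy'])/c['fy'],1.]); o=T[:3,3]
    return o+d*(zz-o[2])/d[2]
E
python3 - <<'E'
from h import *
p,d,c=load('top5'); i=p.astype(int)
m=np.zeros(d.shape,bool); m[205:232,278:305]=1
b=m&(i[...,2]-i[...,0]>60); v,u=np.nonzero(b); print('brass',u.mean(),v.mean(),len(u),ray(u.mean(),v.mean(),154.5,c))
for n in ['top0','side0','top5']:
    p,d,c=load(n); i=p.astype(int)
    m=np.zeros(d.shape,bool)
    if n=='top0': m[200:245,268:310]=1
    elif n=='side0': m[228:258,260:300]=1
    else: continue
    b=(m&(i[...,0]>i[...,2]-12)&(i.sum(-1)>300)).astype(np.uint8)
    cs=max(cv2.findContours(b,0,1)[0],key=cv2.contourArea)
    W=np.array([ray(x,y,3,c)[:2] for x,y in cs[:,0]],np.float32); print(n,cv2.minAreaRect(W), cv2.minAreaRect(cs))
E
```

```text
brass 288.85714285714283 211.57142857142858 140 [546.6991742  -64.20337889 154.5       ]
top0 ((527.5598754882812, -70.64237976074219), (75.17536926269531, 74.68911743164062), 70.86720275878906) ((289.5411071777344, 222.3904266357422), (23.057106018066406, 22.823022842407227), 20.556047439575195)
side0 ((526.4095458984375, -71.47972869873047), (75.95748138427734, 75.34358978271484), 70.87245178222656) ((279.392333984375, 243.86154174804688), (27.53571128845215, 16.248550415039062), 7.125016689300537)
```

```bash
python3 - <<'E'
from h import *
p,d,c=load('top5'); i=p.astype(int)
m=np.zeros(d.shape,bool); m[214:224,286:297]=1
b=m&(i[...,2]-i[...,0]>45); v,u=np.nonzero(b); print('brass',u.mean(),v.mean(),len(u),ray(u.mean(),v.mean(),154.5,c),ray(291.25,218.5,154.5,c))
W=cloud(d,c); print(np.nanmedian(W[214:224,286:297,2]))
E
```

```text
brass 290.85074626865674 217.88059701492537 67 [528.23536391 -70.54542603 154.5       ] [526.44257853 -71.76478968 154.5       ]
156.14702092629852
```

>>> send_rows:
  rows: "0 0 -9 0.1 0 0;0 0 -9 0.1 0 0;0 0 -9 0.1 0 0;0 0 -9 0.1 0 0;0 0 -9 0 0 0;0 0 -9 0 0 0;0 0 -3 0 0 0;0 0 0 0 0 0;0 0 0 0 0 0;0 0 0 0 0 0"

```text
time: 11.25
position: [531.9, -58.2, 60.4]
tcp_rot: [0.41, -0.495, 0.711, 0.287]
ft_force: [0.4, 0.2, -2.3]
width: 0.576
```

>>> send_rows:
  rows: "0 0 -1 0 0 0;0 0 -1 0 0 0;0 0 0 0 0 0;0 0 0 0 0 0;0 0 0 0 0 0"

```text
time: 11.75
position: [531.7, -58.0, 58.0]
tcp_rot: [0.41, -0.494, 0.711, 0.287]
ft_force: [-0.6, -0.7, -2.4]
width: 0.573
```

```bash
python3 - <<'E'
from h import *
from plan import h,s,z
Y=R.from_euler('z',-29.5,degrees=True)
goal([531.7,-58.3,56],Y.apply(.866*h-.5*z),Y.apply(-s))
p,d,c=cap('top','top6.png')
W=cloud(d,c)[206:232,280:302]; i=p[206:232,280:302].astype(int)
b=(i[...,2]-i[...,0]>50)&(W[...,2]>75); v,u=np.nonzero(b); print(u.mean()+280,v.mean()+206,len(u),ray(u.mean()+280,v.mean()+206,93,c),np.nanmedian(W[...,2][b]))
E
```

```text
time 11.75 dpos [ 0.  -0.3 -2. ] rotvec [-0.11 -0.12  0.07] q [-0.55  0.6  -0.01 -1.03 -1.42  0.62] F [-0.6 -0.7 -2.4]
290.4923076923077 219.07692307692307 65 [530.25760561 -71.1739654   93.        ] 95.6320933897573
```

>>> send_rows:
  rows: "0 0 -0.7 0 0 0;0 0 -0.6 0 0 0;0 0 0 0 0 0;0 0 0 0 0 0;0 0 0 0 0 0"

```text
time: 12.3
position: [531.6, -58.0, 56.6]
tcp_rot: [0.41, -0.494, 0.711, 0.287]
ft_force: [0.6, -0.0, -2.5]
width: 0.578
```

>>> send_rows:
  rows: "0 0 -0.5 0 0 0;0 0 -0.5 0 0 0;0 0 0 0 0 0;0 0 0 0 0 0;0 0 0 0 0 0"

```text
time: 12.8
position: [531.7, -58.0, 56.2]
tcp_rot: [0.41, -0.494, 0.71, 0.287]
ft_force: [-2.1, -2.1, 4.9]
width: 0.576
```

Contact (vertical force −2.5 → +4.9 N). I'll check the placement from both cameras before releasing.

```bash
python3 - <<'E'
from h import *
cap('top','top7.png');cap('side','side7.png')
a=cv2.resize(load('top7')[0][190:250,260:335],None,fx=5.3,fy=5.3,interpolation=2)
b=cv2.resize(load('side7')[0][195:270,240:315],None,fx=5.3,fy=5.3,interpolation=2)
h=max(a.shape[0],b.shape[0]); f=lambda x:np.vstack([x,np.zeros((h-x.shape[0],x.shape[1],3),np.uint8)])
cv2.imwrite('pics/c7.png',np.hstack([f(a),f(b)]))
for x in ['pillar_top','pad']: print(x,[(r['point'],r['score']) for r in arm.tip_of(x,'top')[:3]])
E
```

```text
pillar_top [([378.1, 214.2], 0.76), ([392.5, 283.5], 0.73), ([415.9, 229.0], 0.58)]
pad [([289.5, 217.3], 0.63), ([289.5, 222.2], 0.57)]
```

View pics/c7.png

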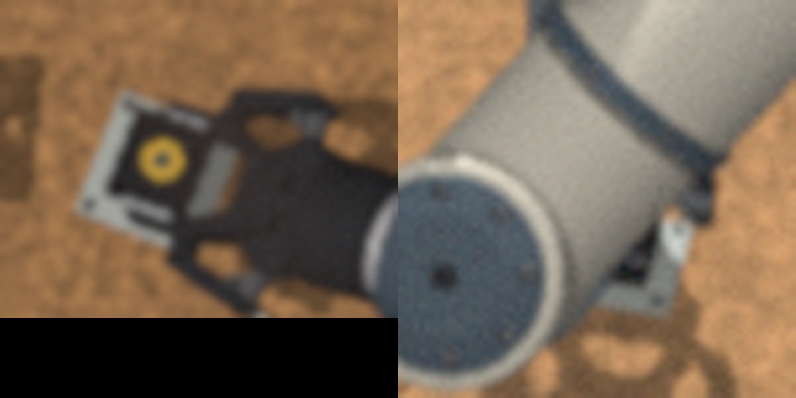

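>>> send_rows:
  rows: "0 0 0 0 0 0;0 0 0 0 0 0;0 0 0 0 0 0;0 0 0 0 0 0;0 0 0 0 0 0;0 0 0 0 0 0"
  grip: -1

```text
time: 13.6
position: [531.6, -58.0, 55.6]
tcp_rot: [0.41, -0.494, 0.711, 0.287]
ft_force: [-0.3, -0.2, -0.2]
width: 0.999
```

```bash
python3 - <<'E'
from h import *
print((-60*rot().as_matrix()[:,2]).round(1)); cap('top','top8.png')
from plan import *
# relay goal preview: fallback hole & board pose from top0
E
```

```text
[-17.9 -48.8  29.9]
```

Retreat straight back along the tool axis.

>>> send_rows:
  rows: "-1.8 -4.9 3 0 0 0;-3.6 -9.8 6 0 0 0;-3.6 -9.8 6 0 0 0;-3.6 -9.8 6 0 0 0;-3.6 -9.8 6 0 0 0;-3.6 -9.8 6 0 0 0;-3.6 -9.8 6 0 0 0;-3.6 -9.8 6 0 0 0;-3.6 -9.8 10 0 0 0;-3.6 -9.8 20 0 0 0;0 0 30 0 0 0;0 0 30 0 0 0;0 0 30 0 0 0;0 0 0 0 0 0"

```text
time: 15.05
position: [498.2, -152.6, 225.2]
tcp_rot: [0.411, -0.497, 0.71, 0.283]
ft_force: [-0.5, 0.4, -0.5]
width: 0.998
```

```bash
python3 - <<'E'
from h import *
cap('top','top9.png');cap('side','side9.png')
p,d,c=load('top9'); W=cloud(d,c)
m=np.zeros(d.shape,bool); m[200:240,270:312]=1; m&=(W[...,2]>80)&(W[...,2]<105); P=W[m]
print('pillar head',len(P),cv2.minAreaRect(P[:,:2].astype(np.float32)),P.mean(0),np.median(P[:,2]))
p,d,c=load('side9'); W=cloud(d,c)
m=np.zeros(d.shape,bool); m[195:260,250:310]=1; m&=(W[...,2]>86)&(W[...,2]<100); P=W[m]
print('side head',len(P),cv2.minAreaRect(P[:,:2].astype(np.float32)),np.median(P[:,2]))
a=cv2.resize(load('top9')[0][160:250,130:330],None,fx=4,fy=4,interpolation=2); cv2.imwrite('pics/c9a.png',a)
b=cv2.resize(load('side9')[0][110:270,230:330],None,fx=3.7,fy=3.7,interpolation=2); cv2.imwrite('pics/c9b.png',b)
print(arm.observe()['time'],arm.observe()['position'],arm.observe()['qpos'])
E
```

```text
pillar head 265 ((528.81689453125, -71.63566589355469), (49.5721435546875, 50.34294509887695), 70.4486312866211) [528.48117351 -71.38910489  94.28236088] 94.236155686762
side head 217 ((526.5585327148438, -71.28373718261719), (57.81253433227539, 50.126102447509766), 69.22328186035156) 93.43215238815878
15.15 [ 497.37874839 -151.51779136  221.61006304] [-0.7058443   0.44466602  0.2142728  -0.97190404 -1.74864503  0.37989572]
```

View pics/c9a.png

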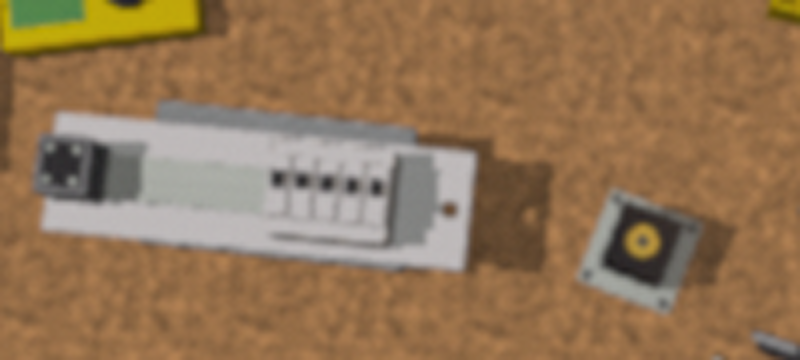

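View pics/c9b.png

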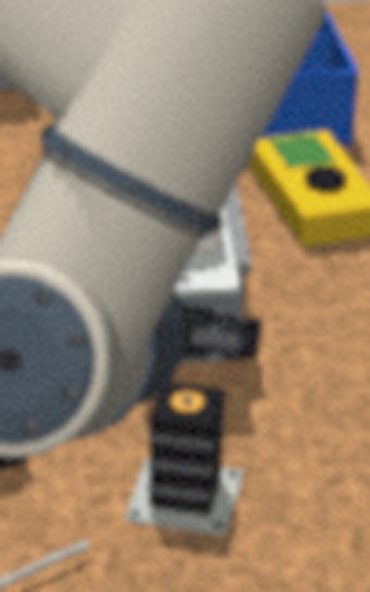

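```bash
python3 - <<'E'
from h import *
p,d,c=load('top9'); W=cloud(d,c); i=p.astype(int)
# hole centroid: dark in small window
w=p[208:217,238:247].min(-1).astype(float); wt=np.clip(w.max()*0.75-w,0,None); v,u=np.indices(w.shape)
uh,vh=(u*wt).sum()/wt.sum()+238,(v*wt).sum()/wt.sum()+208; H=ray(uh,vh,110,c); print('hole',uh,vh,H)
w=p[214:226,284:297]; b=(w[...,2].astype(int)-w[...,0]>50); v,u=np.nonzero(b); up,vp=u.mean()+284,v.mean()+214; T=ray(up,vp,93,c); print('top',up,vp,T, len(u))
# board plate: white pixels
m=np.zeros(d.shape,bool); m[180:232,138:252]=1
for z0,z1,nm in [(107,116,'plate')]:
    b=(m&(i.min(-1)>150)).astype(np.uint8); cs=max(cv2.findContours(b,0,1)[0],key=cv2.contourArea); cv2.imwrite('pics/m.png',cv2.resize(b*255,None,fx=1,fy=1))
    Wc=np.array([ray(x,y,111,c)[:2] for x,y in cs[:,0]],np.float32); print(cv2.minAreaRect(Wc))
# riser top edge line (far side) grey visible: points z in 100..108
m=np.zeros(d.shape,bool); m[180:200,165:238]=1; 
q=W[m&(W[...,2]>97)&(W[...,2]<108)]; print('riser vis',len(q),cv2.minAreaRect(q[:,:2].astype(np.float32)))
q=W[(W[...,2]>160)&(W[...,2]<172)]; q=q[(q[:,0]>500)&(q[:,1]>310)&(q[:,1]<400)&(q[:,0]<650)]; print('relay',len(q),cv2.minAreaRect(q[:,:2].astype(np.float32)))
# edges by gradient: board lower long edge & upper & riser far edge in image
g=cv2.cvtColor(p,cv2.COLOR_BGR2GRAY).astype(float)
def edge(us,v0,v1,sign,zz):
    pts=[]
    for u in us:
        col=cv2.GaussianBlur(g,(3,3),0)[v0:v1,u]; dd=np.diff(col)*sign; k=dd.argmax()
        if 0<k<len(dd)-1:
            a,b_,c_=dd[k-1:k+2]; k=k+.5*(a-c_)/(a-2*b_+c_+1e-9)
        pts.append(ray(u,v0+k+.5,zz,c)[:2])
    pts=np.array(pts); l=cv2.fitLine(pts.astype(np.float32),cv2.DIST_HUBER,0,.01,.01).ravel(); ang=np.degrees(np.arctan2(l[1],l[0])); res=np.abs((pts-l[2:])@[-l[1],l[0]]); print(l.round(3),ang.round(2),np.median(res).round(2))
edge(range(146,240),214,232,-1,111)   # lower edge white->wood
edge(range(172,232),182,192,1,105)  # riser far edge maybe
edge(range(150,166),183,197,1,111)
E
```

```text
hole 241.54920100925148 211.84608915054667 [546.48566078  78.34985028 110.        ]
top 290.1111111111111 219.87301587301587 [527.7728338  -70.06790154  93.        ] 63
((556.406982421875, 221.94534301757812), (318.3199768066406, 91.610595703125), 85.78177642822266)
riser vis 279 ((597.0809936523438, 205.28955078125), (217.19439697265625, 43.072364807128906), 86.28411102294922)
relay 194 ((566.694091796875, 355.01922607421875), (41.4323616027832, 43.70169448852539), 84.0101089477539)
[7.00000e-02 9.98000e-01 5.08529e+02 1.90764e+02] 86.0 0.29
[ 6.20000e-02 -9.98000e-01  6.10476e+02  2.23355e+02] -86.44 1.74
[7.60000e-02 9.97000e-01 6.09945e+02 3.36633e+02] 85.66 0.13
```

```bash
python3 - <<'E'
from h import *
p,d,c=load('top0')
a=cv2.resize(p[178:234,135:255],None,fx=6.6,fy=6.6,interpolation=2); cv2.imwrite('pics/r1.png',a)
p,d,c=load('side0')
a=cv2.resize(p[110:220,240:320],None,fx=5.4,fy=5.4,interpolation=2); cv2.imwrite('pics/r2.png',a)
E
```

```text
(no output)
```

View pics/r1.png

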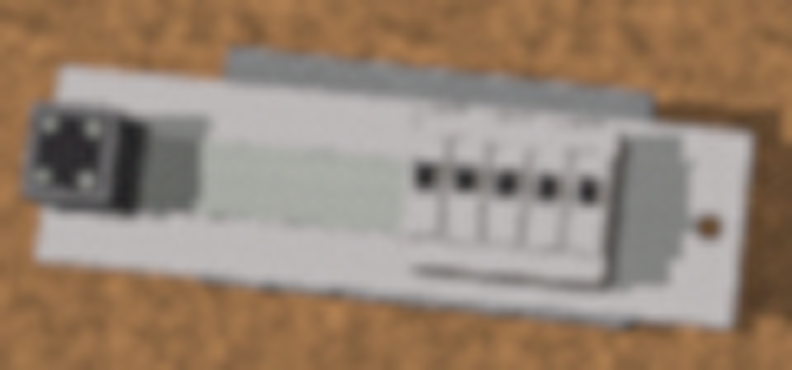

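View pics/r2.png

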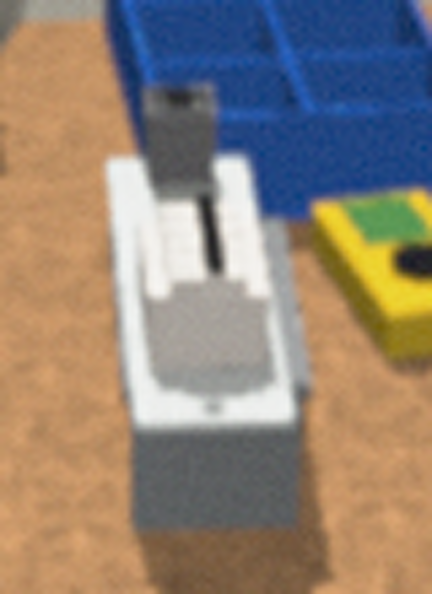

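```bash
python3 - <<'E'
from h import *
p,d,c=load('top0')
f=lambda u,v,z:ray(135+u/6.6-.42,178+v/6.6-.42,z,c)[:2]
a=f(655,92,105);b=f(635,326,105);k=f(232,48,105); print('far outer',a,'near outer',b,'far inner',k,np.linalg.norm(a-b),np.linalg.norm(a-k))
e=a-k; print('riser ang',np.degrees(np.arctan2(-e[1],-e[0])))
u=e/np.linalg.norm(e); n=np.array([u[1],-u[0]]); n*=np.sign(n@(b-a)); mid=a+55*n; print('edge mid',mid,u)
P=np.array([528,-71]); dd=P-mid; print('pad along',dd@u,'lat',dd@n)
C=[f(62,68,111),f(755,132,111),f(735,328,111),f(35,262,111)]
for i in range(4): e=C[(i+1)%4]-C[i]; print(C[i].round(1),np.linalg.norm(e).round(1),np.degrees(np.arctan2(e[1],e[0])).round(2))
h=f(708,227,111); print('hole',h)
bc=np.mean(C,0); print('board centre',bc,'hole-centre',np.linalg.norm(h-bc), 'board lateral in riser',(bc-mid)@n)
for n0,w in (('top0',None),):
    pass
r=[f(x,y,166) for x,y in ((35,103),(118,112),(110,212),(25,200))]; print('relay top',np.mean(r,0))
E
```

```text
far outer [608.82064459 104.66275797] near outer [499.92231749 109.67383354] far inner [623.73739616 301.48633522] 109.0135611966465 197.38801898781955
riser ang 85.66598569714681
edge mid [553.97792007 108.81914669] [-0.0755707  -0.99714045]
pad along 181.26811380899605 lat 12.31457527978006
[611.2 377.9] 321.2 -93.66
[590.7  57.3] 91.0 176.23
[499.9  63.3] 322.4 86.24
[521. 385.] 90.4 -4.5
hole [546.01914756  77.33626528]
board centre [555.69314709 220.85788913] hole-centre 143.84728979042737 board lateral in riser 6.756524420980975
relay top [563.52756582 355.12549968]
```

```bash
cat > p2.py <<'E'
from plan import *
from h import arm,rot
from scipy.spatial.transform import Slerp
o=arm.observe(); q=o['qpos']; print(fk(q,KP)[0]-o['position'])
a=np.radians(86.1); bu=np.array([-np.cos(a),-np.sin(a),0]); by=np.array([np.sin(a),-np.cos(a),0])
for sg in (1,-1):
    G=ori(-z,sg*by); r0=rot(); dv=(G*r0.inv()).as_rotvec(); print(sg,'rotvec deg',np.degrees(dv).round(1))
    p0=o['position']; p1=np.array([565.2,355.7,240.]); qq=q
    for i in range(1,11):
        s_=i/10; pos=p0+(p1-p0)*s_+z*0; 
        qq,e=ik(pos,R.from_rotvec(dv*s_)*r0,qq); print(round(e,4),qq.round(2),round(margin(qq),2))
    q1,e=ik([565.2,355.7,121],G,qq); print('grasp',round(e,4),q1.round(2),margin(q1).round(2))
    q2,e=ik([550.9,208,121],G,q1); print('end',round(e,4),q2.round(2),margin(q2).round(2))
E
python3 p2.py
```

```text
[-0.57494553 -0.81564376 -0.2457126 ]
1 rotvec deg [  17.4   81.7 -143.2]
0.0 [-0.64  0.29  0.02 -1.   -1.53  0.13] 1.11
0.0 [-0.52  0.13 -0.13 -1.   -1.29 -0.2 ] 0.96
0.0 [-0.27 -0.02 -0.26 -0.9  -0.99 -0.66] 0.83
0.0 [ 0.14 -0.14 -0.4  -0.54 -0.64 -1.44] 0.57
0.0 [ 0.51 -0.17 -0.58  0.09 -0.48 -2.48] 0.41
0.0075 [ 0.67 -0.09 -0.52  0.31 -0.63 -3.05] 0.0
0.1529 [ 0.66  0.06 -0.22  0.08 -0.92 -3.05] 0.0
0.3353 [ 0.62  0.2   0.05 -0.11 -1.14 -3.05] 0.0
0.5551 [ 0.57  0.29  0.22 -0.28 -1.26 -3.05] 0.0
0.7961 [ 0.51  0.34  0.28 -0.48 -1.25 -3.05] 0.0
grasp 0.7008 [ 0.51  0.42  0.1  -0.54 -1.02 -3.05] 0.0
end 0.5483 [ 0.36  0.34  0.01 -0.42 -1.12 -3.05] 0.0
-1 rotvec deg [-58.9  12.6  14.9]
0.0 [-0.57  0.35  0.15 -0.91 -1.64  0.32] 1.24
0.0 [-0.42  0.27  0.1  -0.83 -1.53  0.23] 1.19
0.0 [-0.25  0.21  0.06 -0.74 -1.42  0.1 ] 1.15
0.0 [-0.06  0.16  0.04 -0.63 -1.33 -0.05] 1.13
0.0 [ 0.13  0.15  0.04 -0.5  -1.27 -0.23] 1.13
0.0 [ 0.31  0.17  0.06 -0.37 -1.25 -0.41] 1.15
0.0 [ 0.47  0.21  0.11 -0.25 -1.27 -0.57] 1.2
0.0 [ 0.6   0.28  0.19 -0.14 -1.33 -0.7 ] 1.26
0.0 [ 0.71  0.38  0.32 -0.06 -1.43 -0.8 ] 1.18
0.0 [ 0.8   0.5   0.49  0.   -1.56 -0.86] 1.01
grasp 0.0 [ 0.8   0.54  0.25 -0.   -1.28 -0.86] 1.21
end 0.0 [ 0.63  0.39  0.01 -0.   -1.19 -0.69] 1.1
```

>>> send_rows:
  rows: "0 0 24 0 0 0;0 0 24 0 0 0;4.5 33.8 0 -3.9 0.84 1;4.5 33.8 0 -3.9 0.84 1;4.5 33.8 0 -3.9 0.84 1;4.5 33.8 0 -3.9 0.84 1;4.5 33.8 0 -3.9 0.84 1;4.5 33.8 0 -3.9 0.84 1;4.5 33.8 0 -3.9 0.84 1;4.5 33.8 0 -3.9 0.84 1;4.5 33.8 0 -4 0.84 1;4.5 33.8 0 -4 0.84 1;4.5 33.8 0 -4 0.84 1;4.5 33.8 0 -4 0.84 1;4.5 33.8 0 -4 0.84 1;4.5 33.8 0 -4 0.84 1;4.7 34 0 -4 0.84 0.9;0 0 0 0 0 0;0 0 0 0 0 0;0 0 0 0 0 0"

```text
time: 17.15
position: [565.3, 355.3, 268.4]
tcp_rot: [-0.003, -0.682, 0.732, -0.001]
ft_force: [0.3, -0.4, 0.7]
width: 0.996
```

```bash
python3 - <<'E'
from h import *
a=np.radians(86.1); by=np.array([np.sin(a),-np.cos(a),0])
goal([565.2,355.7,121],[0,0,-1],-by)
p,d,c=cap('wrist','wrist10.png'); W=cloud(d,c)
m=(W[...,2]>158)&(W[...,2]<176)&(W[...,1]>325); q=W[m]
if len(q): print(len(q),cv2.minAreaRect(q[:,:2].astype(np.float32)),np.median(q[:,2]))
E
```

```text
time 17.15 dpos [-1.000e-01  4.000e-01 -1.474e+02] rotvec [ 0.31 -0.15  0.15] q [ 0.8   0.5   0.57  0.   -1.64 -0.87] F [ 0.3 -0.4  0.7]
2375 ((565.1360473632812, 355.27349853515625), (40.046730041503906, 44.09047317504883), 86.07991027832031) 167.80803485903087
```

View pics/wrist10.png

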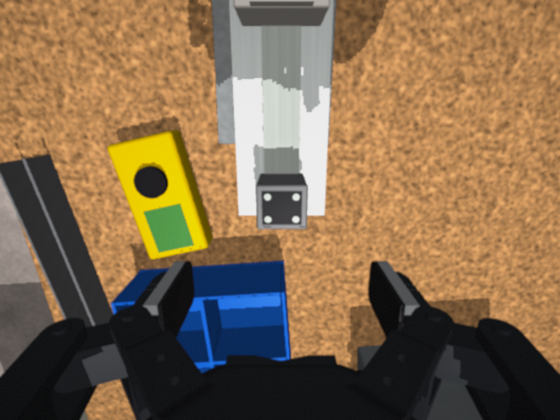

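```bash
python3 - <<'E'
from h import *
p,d,c=load('wrist10'); W=cloud(d,c); i=p.astype(int)
b=(i[...,0]-i[...,2]>60); b[300:,:180]=0; q=W[b]; q=q[q[:,2]>20]; print(np.percentile(q,[1,50,99],axis=0).round(0))
E
```

```text
[[571. 488.  21.]
 [651. 523.  56.]
 [782. 605.  88.]]
```

Bin is at y > 488 and 88 mm tall, so it is clear. Descend onto the relay.

>>> send_rows:
  rows: "0 0 -14 0.1 0 0;0 0 -14 0.1 -0.1 0;0 0 -14 0.1 0 0.1;0 0 -14 0 0 0;0 0 -14 0 0 0;0 0 -14 0 0 0;0 0 -14 0 0 0;0 0 -14 0 0 0;0 0 -14 0 0 0;0 0 -13 0 0 0;0 0 -6 0 0 0;0 0 0 0 0 0;0 0 0 0 0 0;0 0 0 0 0 0"

```text
time: 18.6
position: [565.6, 356.3, 124.6]
tcp_rot: [0.001, -0.683, 0.731, 0.0]
ft_force: [-0.4, -0.5, -0.4]
width: 1.001
```

```bash
python3 - <<'E'
from h import *
a=np.radians(86.1); by=np.array([np.sin(a),-np.cos(a),0])
goal([565.1,355.3,121],[0,0,-1],-by)
cap('wrist','wrist11.png')
E
```

```text
time 18.6 dpos [-0.5 -1.  -3.6] rotvec [-0.09  0.04  0.02] q [ 0.79  0.53  0.25 -0.   -1.29 -0.86] F [-0.4 -0.5 -0.4]
```

View pics/wrist11.png

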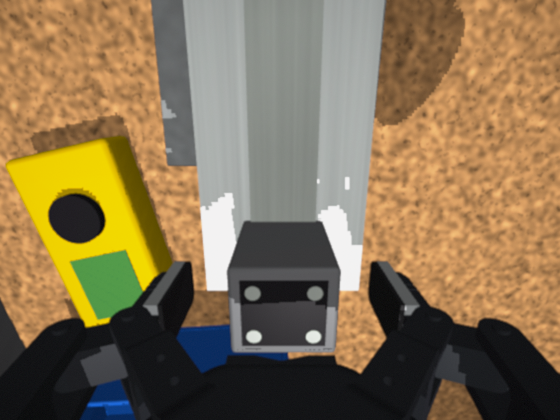

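>>> send_rows:
  rows: "-0.3 -0.6 -2 0 0 0;0 0 0 0 0 0;0 0 0 0 0 0;0 0 0 0 0 0;0 0 0 0 0 0;0 0 0 0 0 0;0 0 0 0 0 0;0 0 0 0 0 0;0 0 0 0 0 0;0 0 0 0 0 0"
  grip: 1
  grip_force: 100

```text
time: 19.65
position: [564.9, 355.6, 121.9]
tcp_rot: [0.0, -0.683, 0.731, 0.0]
ft_force: [-1.5, 0.8, 4.7]
width: 0.501
```

```bash
python3 - <<'E'
from h import *
a=np.radians(86.1); by=np.array([np.sin(a),-np.cos(a),0])
goal([565.1,355.3,122],[0,0,-1],-by); print(arm.observe()['moment'])
E
```

```text
time 19.65 dpos [ 0.2 -0.3  0.1] rotvec [-0.05 -0.02  0.01] q [ 0.79  0.53  0.25 -0.   -1.29 -0.86] F [-1.5  0.8  4.7]
[ 0.36288602  0.75871979 -0.05359147]
```

>>> send_rows:
  rows: "-0.2 -2 0 0 0 0;-0.4 -4 0 0 0 0;-0.4 -4 0 0 0 0;-0.4 -4 0 0 0 0;-0.4 -4 0 0 0 0;-0.2 -2 0 0 0 0"

```text
time: 20.25
position: [563.0, 335.2, 121.9]
tcp_rot: [0.0, -0.682, 0.731, 0.0]
ft_force: [0.2, 4.2, 3.9]
width: 0.505
```

```bash
python3 - <<'E'
from h import *
print(arm.observe()['position'],arm.observe()['moment'],rot().as_matrix()[:,2])
p,d,c=cap('wrist','wrist12.png')
E
```

```text
[563.00811673 335.17825417 121.8530938 ] [ 1.53488897  0.07593638 -0.06452111] [-1.11186253e-04  9.37410038e-04 -9.99999554e-01]
```

View pics/wrist12.png

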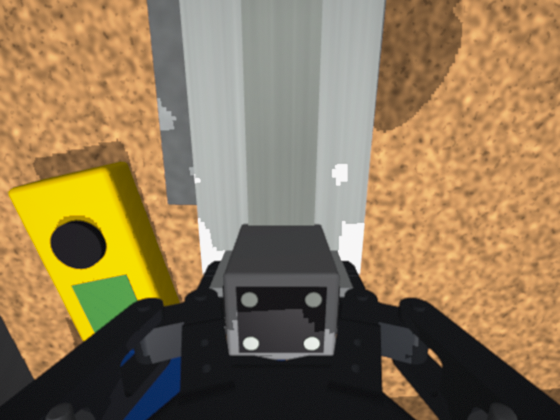

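>>> send_rows:
  rows: "-0.4 -4 0 0 0 0;-0.5 -5 0 0 0 -0.05;-0.5 -5 0 0 0 -0.05;-0.5 -5 0 0 0 -0.05;-0.5 -5 0 0 0 -0.05;-0.5 -5 0 0 0 -0.05;-0.5 -5 0 0 0 -0.05;-0.5 -5 0 0 0 -0.05;-0.5 -5 0 0 0 -0.05;-0.5 -5 0 0 0 -0.05;-0.5 -5 0 0 0 -0.05;-0.5 -5 0 0 0 -0.05;-0.5 -5 0 0 0 -0.05;-0.5 -5 0 0 0 -0.05;-0.5 -5 0 0 0 -0.05;-0.5 -5 0 0 0 -0.05;-0.5 -5 0 0 0 -0.05;-0.5 -4 0 0 0 0;-0.3 -2 0 0 0 0;0 0 0 0 0 0"

```text
time: 22.3
position: [553.7, 244.9, 121.8]
tcp_rot: [-0.0, -0.677, 0.736, 0.0]
ft_force: [0.5, 2.4, 6.0]
width: 0.502
```

```bash
python3 - <<'E'
from h import *
print(arm.observe()['position'],arm.observe()['moment'],rot().as_matrix().round(4))
cap('top','top13.png');cap('side','side13.png')
a=cv2.resize(load('top13')[0][170:250,170:310],None,fx=4,fy=4,interpolation=2)
b=cv2.resize(load('side13')[0][130:270,225:325],None,fx=2.3,fy=2.3,interpolation=2)
h=max(a.shape[0],b.shape[0]); f=lambda x:np.vstack([x,np.zeros((h-x.shape[0],x.shape[1],3),np.uint8)])
cv2.imwrite('pics/c13.png',np.hstack([f(a),f(b)]))
E
```

```text
[553.68229465 244.8796428  121.80301877] [ 0.94641713  0.05443781 -0.03161117] [[-8.240e-02 -9.966e-01 -5.000e-04]
 [-9.966e-01  8.240e-02 -1.000e-04]
 [ 1.000e-04  5.000e-04 -1.000e+00]]
```

View pics/c13.png

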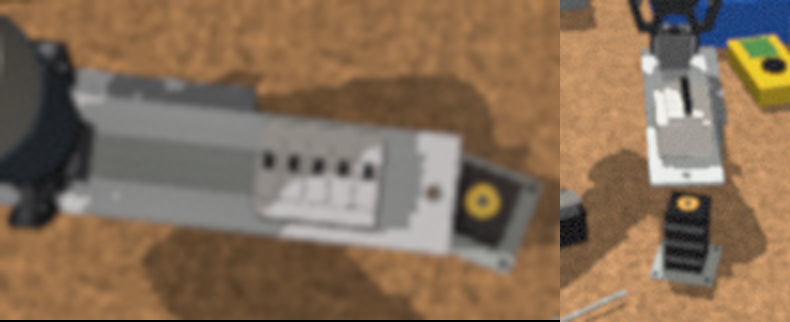

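```bash
cat > hole.py <<'E'
from h import *
import sys
def holes(n,uv,zh=111):
    p,d,c=load(n); g=cv2.cvtColor(p,cv2.COLOR_BGR2GRAY).astype(float); u0,v0=int(uv[0]),int(uv[1])
    w=g[v0-4:v0+5,u0-4:u0+5]; bg=np.median(w); wt=np.clip(bg-15-w,0,None); v,u=np.indices(w.shape)
    uu,vv=(u*wt).sum()/wt.sum()+u0-4,(v*wt).sum()/wt.sum()+v0-4
    return uu,vv,ray(uu,vv,zh,c).round(1)
def brass(n,uv):
    p,d,c=load(n); i=p.astype(int); u0,v0=map(int,uv); w=i[v0-6:v0+7,u0-6:u0+7]; b=(w[...,2]-w[...,0]>60); v,u=np.nonzero(b)
    uu,vv=u.mean()+u0-6,v.mean()+v0-6; return uu,vv,len(u),ray(uu,vv,93,c).round(1)
E
python3 - <<'E'
from hole import *
print(holes('top13',(278,218)),brass('top13',(290,220)))
print(holes('side13',(225+(686-560)/2.3,130+175/2.3)),brass('side13',(225+(687-560)/2.3,130+203/2.3)))
E
```

```text
(np.float64(277.11224489795916), np.float64(217.5204081632653), array([532.2, -30. , 111. ])) (np.float64(290.1551724137931), np.float64(219.86206896551724), 58, array([527.8, -70.2,  93. ]))
(np.float64(279.3787878787879), np.float64(207.3181818181818), array([528.7, -39.8, 111. ])) (np.float64(280.3272727272727), np.float64(217.89090909090908), 55, array([527.7, -66.9,  93. ]))
```

>>> send_rows:
  rows: "-0.4 -4 0 0 0 0;-0.4 -4 0 0 0 0;-0.4 -4 0 0 0 0;-0.4 -4 0 0 0 0;-0.4 -4 0 0 0 0;-0.4 -4 0 0 0 0;-0.4 -4 0 0 0 0;-0.2 -2 0 0 0 0;0 0 0 0 0 0;0 0 0 0 0 0"

```text
time: 23.4
position: [550.8, 215.3, 121.8]
tcp_rot: [-0.0, -0.677, 0.736, 0.0]
ft_force: [1.1, 3.0, 5.5]
width: 0.501
```

```bash
python3 - <<'E'
from h import *
print(arm.observe()['position'],arm.observe()['moment'],rot().as_matrix().round(4)[:,1])
cap('top','top14.png');cap('side','side14.png')
a=cv2.resize(load('top14')[0][190:250,240:310],None,fx=6,fy=6,interpolation=2)
b=cv2.resize(load('side14')[0][180:250,245:315],None,fx=5,fy=5,interpolation=2)
h=max(a.shape[0],b.shape[0]); f=lambda x:np.vstack([x,np.zeros((h-x.shape[0],x.shape[1],3),np.uint8)])
cv2.imwrite('pics/c14.png',np.hstack([f(a),f(b)]))
E
```

```text
[550.76486868 215.31055093 121.84294371] [ 1.32350539 -0.06664253 -0.0605064 ] [-9.966e-01  8.220e-02  3.000e-04]
```

View pics/c14.png

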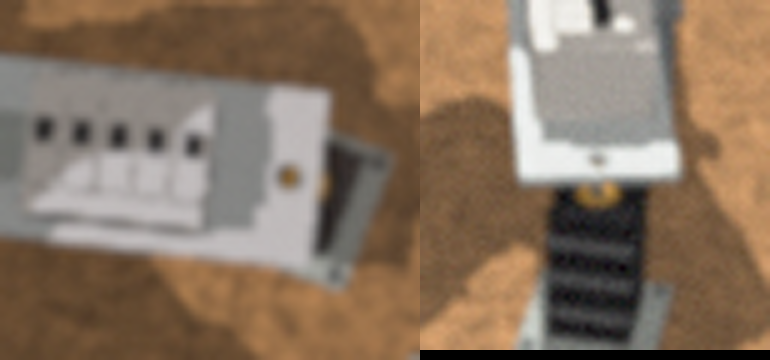

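```bash
python3 - <<'E'
from hole import *
p,d,c=load('top14'); f=lambda u,v,z:ray(240+u/6-.42,190+v/6-.42,z,c)[:2]
a=f(331,92,111);b=f(317,265,111); m=(a+b)/2; u=np.array([-.0822,-.9966]); print('corners',a,b,np.linalg.norm(a-b),'hole by edge',m-15*u,'direct',f(289,177,111),f(289,177,108))
print(holes('top14',(288,219)))
p,d,c=load('side14'); f=lambda U,v,z:ray(245+(U-420)/5-.42,180+v/5-.42,z,c)[:2]
a=f(520,180,111);b=f(681,177,111); m=(a+b)/2; print('side corners',a,b,np.linalg.norm(a-b),m-15*u,'direct',f(599,160,111),f(599,160,109))
# calibrate: pad/pillar via side9, top9
print(brass('top9',(290,220)),brass('side9',(230+187/3.7,110+401/3.7)))
E
```

```text
corners [572.20604978 -82.52429204] [484.32575325 -77.65510922] 88.01508655124847 hole by edge [529.49890152 -65.14070063] direct [528.37689972 -62.39162084] [528.64854344 -62.45155464]
(np.float64(287.251497005988), np.float64(218.7445109780439), array([529.4, -60.9, 111. ]))
side corners [481.46885187 -75.14080782] [571.66309864 -83.41851059] 90.57329913032626 [527.79897525 -64.33065921] direct [528.35663528 -61.26770838] [528.8236886  -58.44994251]
(np.float64(290.2105263157895), np.float64(219.91228070175438), 57, array([527.7, -70.4,  93. ])) (np.float64(280.2830188679245), np.float64(218.0566037735849), 53, array([527.5, -67.6,  93. ]))
```

>>> send_rows:
  rows: "-0.2 -2 0 0 0 0;-0.2 -3 0 0 0 0;-0.2 -2 0 0 0 0;0 0 0 0 0 0;0 0 0 0 0 0;0 0 0 0 0 0;0 0 0 0 0 0"

```text
time: 24.2
position: [550.2, 208.5, 121.9]
tcp_rot: [0.0, -0.677, 0.736, 0.0]
ft_force: [1.3, 4.2, 5.8]
width: 0.505
```

```bash
python3 - <<'E'
from h import *
o=arm.observe(); print(o['position'],o['time'],o['moment'],rot().as_matrix().round(4)[:,2],'hole kin',o['position'][:2]+[.1-23.0,-.3-279.1])
cap('top','top15.png');cap('side','side15.png');cap('wrist','wrist15.png')
a=cv2.resize(load('top15')[0][190:250,240:310],None,fx=6,fy=6,interpolation=2)
b=cv2.resize(load('side15')[0][180:250,245:315],None,fx=5,fy=5,interpolation=2)
h=max(a.shape[0],b.shape[0]); f=lambda x:np.vstack([x,np.zeros((h-x.shape[0],x.shape[1],3),np.uint8)])
cv2.imwrite('pics/c15.png',np.hstack([f(a),f(b)]))
# board level from depth of top/side
for n in ['top15','side15']:
    p,d,c=load(n); W=cloud(d,c); i=p.astype(int)
    m=(i.min(-1)>120)&(W[...,2]>100)&(W[...,2]<121)&(W[...,0]>490)&(W[...,0]<580)&(W[...,1]>-85)&(W[...,1]<235); q=W[m]
    A=np.c_[q[:,0]-530,q[:,1]-50,np.ones(len(q))]; s=np.linalg.lstsq(A,q[:,2],rcond=None)[0]; print(n,len(q),'slopes deg',np.degrees(s[:2]).round(2),'z',s[2].round(1))
E
```

```text
[550.18690169 208.48302319 121.85022098] 24.2 [ 1.49686518 -0.08576138 -0.06598911] [-3.e-04  4.e-04 -1.e+00] hole kin [527.28690169 -70.91697681]
top15 1204 slopes deg [0.13 0.01] z 112.2
side15 716 slopes deg [0.28 0.14] z 112.6
```

View pics/c15.png

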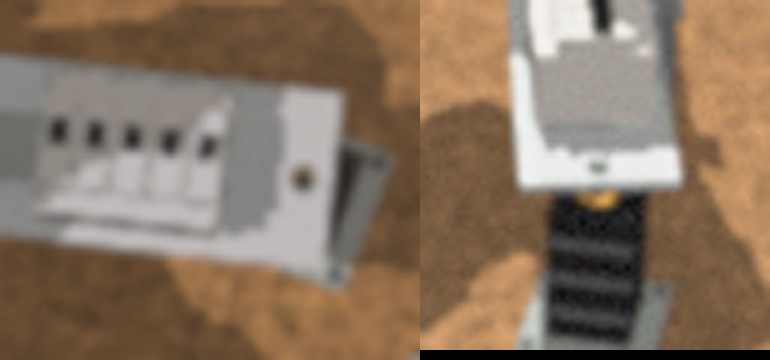

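View pics/side15.png

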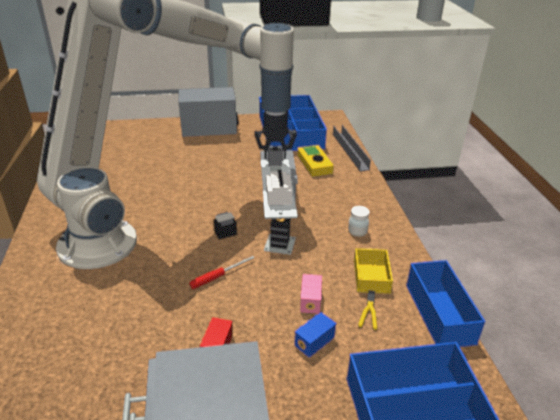

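```bash
python3 - <<'E'
from hole import *
p,d,c=load('top15'); print(p[213:227,283:298].min(-1)); i=p.astype(int); print((i[...,2]-i[...,0])[213:227,283:298])
cv2.imwrite('pics/z15.png',cv2.resize(p[208:232,278:302],None,fx=20,fy=20,interpolation=0))
E
```

```text
[[131 130 130 136 159 180 184 183 183 184 184 183 167 129  93]
 [130 131 130 134 157 181 184 183 184 183 184 181 159 114  82]
 [131 131 130 136 159 180 185 184 185 183 184 179 153 101  58]
 [130 131 131 139 162 180 182 179 179 184 185 180 150  92  48]
 [129 130 134 150 170 171 157 147 155 173 183 180 147  86  39]
 [129 129 135 158 172 153 116  96 114 153 178 180 145  82  38]
 [130 129 135 158 170 137  84  59  85 136 172 175 143  76  37]
 [130 130 135 161 172 145  96  67  91 140 171 170 132  70  36]
 [131 132 137 160 179 165 135 115 129 162 178 166 123  65  39]
 [131 129 136 159 181 181 169 161 165 177 183 164 119  62  46]
 [130 130 135 159 182 186 182 182 183 185 182 159 111  57  53]
 [130 134 142 163 182 186 186 186 186 185 182 154 100  53  61]
 [133 149 164 175 184 185 185 186 185 186 180 150  93  54  76]
 [137 159 179 185 185 185 186 186 184 186 181 149  88  63  87]]
[[ 3  2  2  3  4  5  6  7  6  5  5  6  6  8 12]
 [ 2  2  2  3  5  5  6  6  5  6  6  6  6  6  7]
 [ 2  2  1  3  5  5  6  6  6  5  6  6  4  6  8]
 [ 2  2  2  2  4  5  5  7  5  6  5  7  6  5  8]
 [ 1  1  1  3  5  8 13 14 10  7  4  5  5  4 10]
 [ 2  1  2  2  6 13 26 28 21 13  7  6  5  6  9]
 [ 1  2  2  4  6 18 33 32 28 18  8  5  4  6  9]
 [ 1  2  2  3  5 10 14 13 15 11  7  5  4  5 11]
 [ 2  1  1  3  4  6  4  4  4  4  5  5  5  4  9]
 [ 1  1  2  3  5  4  4  5  4  5  5  4  4  5  8]
 [ 2  1  2  3  6  6  5  4  5  5  5  5  4  6  7]
 [ 3  1  2  3  4  5  5  5  5  4  6  4  4  7  6]
 [ 2  2  3  4  5  5  5  5  4  4  6  4  3  6  4]
 [ 1  4  5  4  5  6  6  6  6  5  4  5  4  5  5]]
```

View pics/z15.png

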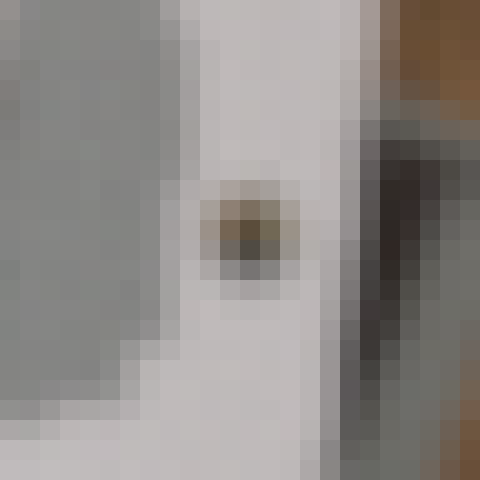

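```bash
python3 - <<'E'
from hole import *
c=load('top15')[2]
for z in (111,108): print(ray(290.0,219.3,z,c))
print(ray(290.18,219.9,93,c))
E
```

```text
[527.90352286 -69.23471398 111.        ]
[528.17416235 -69.30916478 108.        ]
[527.69581475 -70.28135174  93.        ]
```

>>> send_rows:
  rows: "0 -0.5 0 0 0 0;0 0 0 0 0 0;0 0 0 0 0 0;0 0 0 0 0 0;0 0 0 0 0 0;0 0 0 0 0 0"

```text
time: 24.95
position: [550.2, 208.3, 121.9]
tcp_rot: [0.0, -0.677, 0.736, 0.0]
ft_force: [0.5, 4.4, 5.8]
width: 0.504
```

```bash
python3 - <<'E'
from h import *
o=arm.observe(); print(o['position'],o['time'],o['ft_force'],o['joint_vel'].round(4),o['width'])
cap('side','side16.png'); cap('top','top16.png')
p,d,c=load('side16'); W=cloud(d,c); i=p.astype(int)
m=(i.min(-1)>120)&(W[...,2]>100)&(W[...,2]<121)&(W[...,0]>490)&(W[...,0]<580)&(W[...,1]>-85)&(W[...,1]<235); q=W[m]
A=np.c_[q[:,0]-530,q[:,1]-50,np.ones(len(q))]; s=np.linalg.lstsq(A,q[:,2],rcond=None)[0]; print(np.degrees(s[:2]),s[2])
cv2.imwrite('pics/c16.png',cv2.resize(p[120:260,200:380],None,fx=4,fy=4,interpolation=2))
E
```

```text
[550.19161395 208.34765472 121.92135003] 24.95 [0.45466116 4.4244699  5.77292193] [-0.001  -0.0007  0.0008  0.0003 -0.0009  0.0003] 0.5039201013502421
[0.36363342 0.04431883] 112.37963405707941
```

View pics/c16.png

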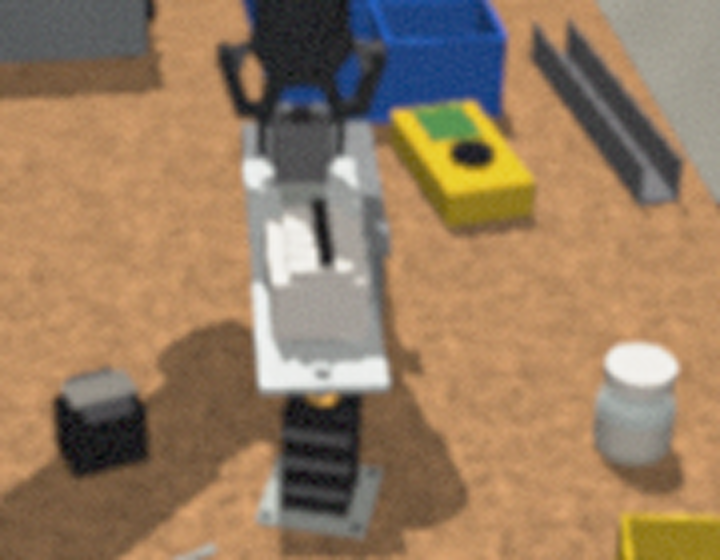

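The plate is level and held, the hole at crop (322,372) is over the pillar, and the arm is still. Handing in.

```bash
python3 -c "
from workcell import arm
print(arm.hand_in())"
```

```text
the job is handed in; nothing more can be done
None
```

The pillar stands upright in the middle of the base plate, brass insert up and released. The panel plate is slid out until its hole sits over the pillar, and the gripper is still holding it there by the relay block. I handed in at about 25 s; hand-in gives no verdict.

**Pillar:** after release, its head measured about (528, −71) mm at 93–94 mm height. The base plate centre measured (527.3, −70.8).

**Hole over pillar:** two checks put the hole within about 1 mm of the pillar axis. One used arm kinematics from the grasped relay, the other the top camera. The side camera disagreed by 3–4 mm along y on absolute positions. I trusted the kinematics and the top camera, which agree, and finished with a 0.5 mm nudge that moved the tool only about 0.15 mm.

**Plate level:** slopes fitted from depth are at most about 0.4°. The plate's top face read 112 mm (111 expected), so it is resting on the riser and clear of the pillar. The gripper presses it down with about 6 N.

**Lateral shift:** the pad lies about 12 mm off the riser's centre line by my measurement. The plate therefore ended shifted sideways and turned 0.8° during the slide, and may overhang the riser's near side edge by about 2 mm.

**Other things on the bench:** the arm went near nothing but the pillar, the plate and the relay block. In the last pictures the bystanders and the coloured look-alikes appear where they started. I compared these by eye only and did not measure them.

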